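# Pack the accessory case and shut its lid

### The arm

A 6-joint arm with a two-finger parallel gripper is mounted at the origin on the work surface. World frame = base frame: x ahead of the robot, y to its left, z up, the work surface at z = 0. Lengths are in mm, angles in rad, forces in N, time in s.
With the tool pointing down it reaches from about 225 to 875 mm from the base axis. Payload 3.4 kg.
Tool frame: the origin (TCP) lies at the very end of the fingers, on their centre line; the grasp point (between the pads) lies env.grip_depth behind it (env.grip_depth is the distance from the TCP to the grasp point, in mm); x points along the fingers, y is the direction in which the jaws open and shut, and the axes are right-handed (so a half turn about x gives the same grasp; the last joint's range is limited). The gripper opens to 85 mm and grips with 20 to 120 N. Pads are 22 mm wide; open, the fingers measure 114 mm over their backs; the gripper's body (76 mm by 85 mm) begins 54 mm behind the grasp point. The pads swing forward as they close: fully open they stand 13 mm farther back than shut.
Start: joints at [-1.231, 0.276, 1.505, -0, 1.361, -0.121], TCP at [255.688, -515.063, 200.128] pointing down, gripper open.
Joint ranges: [-2.89, 2.89], [-0.75, 2.08], [0.22, 2.7], [-1.18, 4.32], [0.11, 2.71], [-2.7, 2.7]. Speed limits (rad/s): [2.57, 2.57, 3.14, 3.14, 3.14, 3.14].

### API

Orientations are given as a rotation vector (axis times angle).
In Python, from plant import env gives the robot as it stands.
- The arm moves only by the tool arm_command, never from a script. Its argument "targets" is a list of rows, each an object with "translation": the shift along the tool's x, y, z in units of 50 mm (1.0 is 50 mm), a list of three; "delta_rot": the turn, a rotation vector about the tool's x, y, z in units of 8 degrees (1.0 is 8 degrees), a list of three; "gripper": the closure in counts, from 0 (fully open) to 255 (shut). A call has 1 to 8 rows; each row is the pose to reach, as a shift and turn from the pose commanded when the call began, along the tool's axes at that moment; what a row does not reach only later rows make up. A row lasts 1/8 s, in which the tool goes at most 62.5 mm and 10.7 degrees, less where a joint would pass 70% of its speed; a pose out of reach is approached as far as the arm can. A call with a gripper value outside its range is refused whole. The fingers move at their own pace and stop on an object; "grip_force" is the grip in N (left out, the last holds). Time passes only in rows, so rows that repeat a pose let the fingers close. It gives the time, the measured TCP pose, the force and the opening at its end, in the units of the state.
- env.sense(): the state, without advancing time (a new reading comes with each control period).
- env.grab_frame(name): name is "side" or "top" or "wrist"; returns a dict with "pixels" (400x640x3 uint8, red, green, blue), "K" (3x3 intrinsics, pixels), "T" (4x4, takes a point from camera to world coordinates). Camera axes: x right, y up, looking along -z (the intrinsics and any distortion apply to the point x, -y, -z); pixel columns grow to the right and rows downward; lengths in mm; the calibration is good to about 2 mm. The wrist camera is an equidistant fisheye: a pixel r from the principal point sees the ray r / f radians off the axis. A picture is of the moment at which its call begins. There is no depth.
- env.close_job(): hands the job in, once; it reports no verdict.
Trained networks look in a picture, given as the dict that the camera call returned (one of the last four; its "shot" number tells which), for a name from the list of things; names that differ only in an ending like _2 or _b are one class to them, and where a whole thing is asked for, a point or a joint stands for the part that bears it (a point fixed in the world has none). Each returns a list of dicts, best first, with "p" (0 to 1); they miss things now and then, are a little off and sometimes report something else, mostly with a low value. They report only what shows in the picture. A call takes as long as a camera call. They do not tell look-alikes from the thing itself.
- env.recognise(picture, query): "position" ([x, y, z] in mm, in world coordinates, good to about 4 mm: the middle of the surface that is visible of it).
- env.silhouettes(picture, query): "mask" (400x640 bool, what is visible of it).
- env.tip_of(picture, query): "position" ([x, y, z] in mm, in world coordinates, good to about 4 mm: a listed point, or the origin of a listed thing).
The state is a dict: "time": time; "joint_pos": joint angles; "dq": joint speeds; "joint_efforts": joint torques, N m; "tool_pos": TCP position; "ee_rot": TCP orientation; "force": force on the tool from outside, world axes, zero at the start; "moment": the same for the moment, N m; "width": finger opening in mm.
Only numpy, scipy, OpenCV 4.12 (cv2) and the standard library are available. Lean on these libraries where they do the work, as an engineer would, in place of code of your own. Each camera call takes 0.05 s, during which the arm holds its last target.

### The job

Pack the grey accessory case on the bench and close its lid fully: tip the tall steel bit tin that stands in it down flat in its bay, slide the steel bar that sticks out through the case's front notch fully home against the hidden stop in its sleeve, and lay the small flat rectangular tin from the bench on top of the bit tin so that nothing stands above the rim. Do not disturb the other things on the bench.

Things in the scene. Friction and masses are not known exactly. Their poses are not given: they have to be found in the camera images.
- case: Grey plastic open case, fixed to the bench, 180 (x) x 132 (y) x 62 mm high (rim), walls and floor 5 mm. Origin: centre of its underside; x points from its front (notched) wall to its back wall, y towards its hinge side, z up. It has a large bay for the tins and, along the wall opposite the hinge, a narrow channel for the bar, behind a 4 mm divider 42 mm high.
- bay_floor (a point): Centre of the bay's floor (case x 0, y +13, z 5 mm). The bay is 170 (x) x 96 (y) mm inside. Axes as the case.
- notch (a point): Middle of the notch's sill, on the outer face of the case's front wall (case x -90, y -50, z 20 mm), level with the channel's floor. Channel and notch are 22 mm wide (case y -61 to -39), notch open at the top. From 100 mm behind this point (case +x) the channel is a roofed sleeve (roof underside z 43, top z 50 mm); the hidden stop closes it 160 mm behind this point.
- hinge_mid (a point): Middle of the lid's hinge line, which runs along the case's x (case x 0, y +66, z 62 mm).
- lid (a joint): Angle of the lid (rad): 0 shut, grows as it opens; starts open, past upright. A grey plate 180 x 132 x 8 mm; shut, it lies on the rim, top at z 70 mm. Stiff hinge: it stays where it is left and must be pushed all the way down (1 to 3 N at its free edge). At its front a skirt 36 mm wide, 34 mm deep, its inside 12 mm before the front wall, closes over the bar's end; a bar not home stops it.
- lid_edge (a point): Middle of the lid's free edge, 132 mm from the hinge line, half-way through its thickness.
- bit_tin: Flat steel tin, 28 x 78 x 118 mm (own x, y, z). Starts standing on its small end in the case's bay near the back wall, its thin direction (x) along the case's x, with free floor before it (case -x) to lie down on; lying flat its top is 33 mm above the bench. Origin: centre of the end that it stands on at the start; z along its length. About 0.3 kg.
- bit_tin_mid (a point): Centre of the bit tin (59 mm along its z from its origin).
- bar: Square steel bar, 164 x 18 x 18 mm, along its own x, lying in the case's channel with its front end sticking out through the notch. Origin: centre of its underside; its x is the case's x. Fully home, its back end touches the hidden stop: its origin is then at case x -12 mm and its front end still stands 4 mm out of the front wall. About 0.3 kg; slides under about 2 N.
- small_tin: Small flat rectangular steel tin, 95 (x) x 44 (y) x 24 mm high, lying flat on the bench among other things. Origin: centre of its underside. About 0.2 kg. On top of the lying bit tin it reaches to 57 mm above the bench.
- round_tin: Bystander: squat round metal tin, 48 mm across, 42 mm high, beside an end of the small tin; origin centre of its underside.
- flange: Bystander: dark steel ring, 38 mm across, 14 mm high, beside the small tin; origin centre of its underside.
- spanner: Bystander: steel spanner 150 mm long, lying beside the small tin along its own x; origin at the middle, on the bench.
- plug: Bystander: white and yellow industrial plug standing upright, 54 mm across, 66 mm high, beside the case; origin centre of its underside.
- disc: Bystander: black grinding disc 115 mm across, 6 mm thick, lying flat; origin centre of its underside.
- jar: Bystander: small whitish translucent jar with a black cap, 54 mm across, 68 mm high, outside the hinge side of the case, partly below the open lid; origin centre of its underside.
- screwdriver: Bystander: screwdriver 190 mm long lying along its own x; origin near the middle, on the bench.
Mind the look-alikes: they are no part of the job. What is shaped like the small_tin but pink or purple is not meant. Of the things that look like the case, the larger one is meant.

How it is judged:
By the outcome, as a careful person would: the job done as asked, in the order asked, and still so for the second after the job is handed in, with the robot touching nothing.
It also fails if it takes over 70 s, if anything falls off the work surface, if the arm or the gripper's body presses on something with over 40 N, if the wrist force passes 120 N, or if a joint passes its speed limit or range.

## Working session

There is one attempt and no reset: what is moved stays moved. The work goes in short steps, Python scripts to look and compute and a tool call to move; the robot and the scene stay as the last step left them, time stands still between calls to the robot, and variables do not carry over. Pictures are saved under pics/ and viewed, and the job is handed in when it is done.

Besides the shell and the picture viewer there is one more tool, called after ">>>" by a JSON object that holds its "name" and its "arguments", one argument or row to a line. arm_command: Moves the arm, as the interface text tells. Its arguments: {"type":"object","properties":{"targets":{"type":"array","items":{"type":"object","properties":{"translation":{"type":"array","items":{"type":"number"}},"delta_rot":{"type":"array","items":{"type":"number"}},"gripper":{"type":"number"}}}},"grip_force":{"type":"number"}},"required":["targets"]}

```bash
ls; mkdir -p pics; cat > h.py <<'E'
import numpy as np, cv2
from scipy.spatial.transform import Rotation as R
from plant import env
def save(f,n,crop=None,s=1):
    im=cv2.cvtColor(f["pixels"],cv2.COLOR_RGB2BGR)
    if crop: im=im[crop[1]:crop[3],crop[0]:crop[2]]
    if s!=1: im=cv2.resize(im,None,fx=s,fy=s,interpolation=cv2.INTER_CUBIC)
    cv2.imwrite("pics/"+n,im)
def ray(f,u,v):
    K=f["K"];T=f["T"]
    d=np.array([(u-K[0,2])/K[0,0],-(v-K[1,2])/K[1,1],-1.])
    return T[:3,3],T[:3,:3]@d
def onz(f,u,v,z):
    o,d=ray(f,u,v); return o+d*(z-o[2])/d[2]
def proj(f,p):
    T=f["T"];K=f["K"]; c=T[:3,:3].T@(np.asarray(p,float)-T[:3,3])
    return np.array([K[0,2]+K[0,0]*c[0]/-c[2],K[1,2]+K[1,1]*-c[1]/-c[2]])
def todelta(target,rot=None,s=None):
    "tool shift in 50mm units for world target of TCP, and turn in 8deg units"
    s=s or env.sense(); Rt=R.from_rotvec(s["ee_rot"])
    t=Rt.inv().apply(np.asarray(target)-s["tool_pos"])/50
    r=None if rot is None else (Rt.inv()*rot).as_rotvec()/np.radians(8)
    return np.round(t,3),(None if r is None else np.round(r,3))
E
python3 - <<'E'
from h import *
s=env.sense();print(s,env.grip_depth)
print(R.from_rotvec(s["ee_rot"]).as_matrix().round(3))
for n in ["top","side","wrist"]:
    f=env.grab_frame(n);save(f,n+"0.png");print(n,f["K"].tolist(),f["T"].round(3).tolist(), f.keys())
    for q in ["case","bit_tin","bar","small_tin","lid_edge","notch","bay_floor","hinge_mid","round_tin","flange","spanner","plug","disc","jar","screwdriver"]:
        if n!="wrist": print(q,[(np.round(d["position"]).tolist(),round(d["p"],2)) for d in env.tip_of(f,q)][:3])
E
```

```text
pics
{'time': 0.0, 'joint_pos': array([-1.23102654e+00,  2.76588293e-01,  1.50615736e+00,  1.06189986e-05,
        1.36070490e+00, -1.20972120e-01]), 'dq': array([ 0.00106777,  0.00106624,  0.0004822 , -0.00036985, -0.00043737,
       -0.00190814]), 'joint_efforts': array([-3.26013491e-03, -4.16786528e+01, -2.45807058e+01, -6.71172111e-04,
        1.11145808e-02,  1.26332251e-07]), 'tool_pos': array([ 255.46399263, -514.46376788,  199.23394357]), 'ee_rot': array([ 1.96577395,  0.46295124, -1.96616272]), 'force': array([-0.81766833,  0.10636169,  0.59842577]), 'moment': array([-0.04117679, -0.0366361 , -0.02893218]), 'width': 85.48344634500488} 18.700000000000003
[[-0.001  0.445 -0.896]
 [ 0.002 -0.896 -0.445]
 [-1.    -0.002 -0.   ]]
top [[424.1321360304401, 0.0, 324.9059416925798], [0.0, 424.1321360304401, 192.7951633066704], [0.0, 0.0, 1.0]] [[-0.006, 0.978, -0.21, 294.667], [-1.0, -0.006, -0.001, -85.385], [-0.002, 0.21, 0.978, 1157.07], [0.0, 0.0, 0.0, 1.0]] dict_keys(['pixels', 'K', 'T', 'shot'])
case [([727.0, 362.0, -3.0], 0.77), ([611.0, 127.0, -3.0], 0.61)]
bit_tin [([650.0,
[... 1995 characters left out ...]
59.0, -0.0], 0.9), ([509.0, 251.0, -2.0], 0.52)]
flange [([586.0, -283.0, -0.0], 0.47), ([716.0, 42.0, 4.0], 0.47)]
spanner [([468.0, -374.0, -0.0], 0.98), ([596.0, 58.0, 15.0], 0.59)]
plug [([530.0, 230.0, 179.0], 0.75), ([716.0, 45.0, 2.0], 0.65), ([604.0, 131.0, -3.0], 0.4)]
disc [([738.0, -162.0, 4.0], 0.95), ([645.0, 173.0, 63.0], 0.51)]
jar [([508.0, 252.0, -2.0], 0.56)]
screwdriver [([532.0, -520.0, 1.0], 0.83)]
wrist [[309.70691628693146, 0.0, 321.3375913969439], [0.0, 309.70691628693146, 202.34387011621786], [0.0, 0.0, 1.0]] [[0.445, 0.851, 0.279, 327.251], [-0.895, 0.423, 0.139, -480.021], [0.001, -0.311, 0.95, 374.488], [0.0, 0.0, 0.0, 1.0]] dict_keys(['pixels', 'K', 'T', 'shot'])
```

View pics/top0.png

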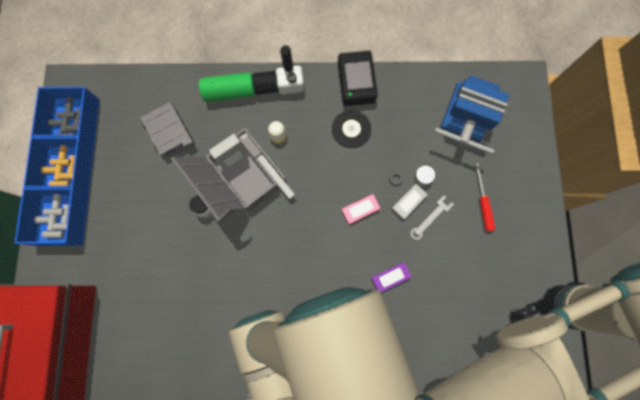

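View pics/side0.png

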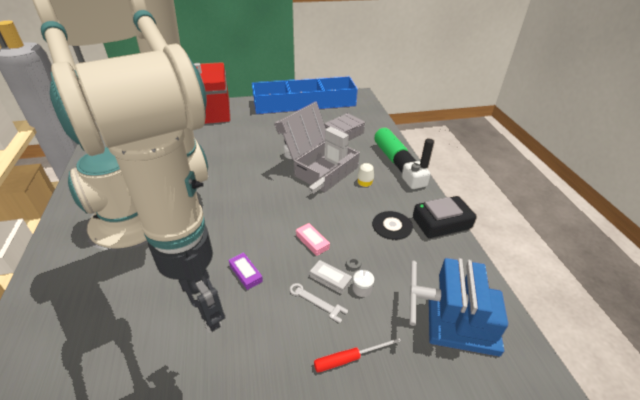

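```bash
python3 - <<'E'
import cv2
for n,c in [("top",(360,40,480,200)),("side",(380,40,500,200))]:
    im=cv2.imread(f"pics/{n}0.png"); x0,y0,x1,y1=c
    cv2.imwrite(f"pics/{n}0c.png",cv2.resize(im[y0:y1,x0:x1],None,fx=3.7,fy=3.7,interpolation=cv2.INTER_CUBIC))
E
python3 - <<'E'
import cv2
a=cv2.imread("pics/top0.png")[110:260,140:320];b=cv2.imread("pics/side0.png")[90:210,260:400]
cv2.imwrite("pics/c1.png",cv2.resize(a,None,fx=4,fy=4,interpolation=cv2.INTER_CUBIC))
cv2.imwrite("pics/c2.png",cv2.resize(b,None,fx=5,fy=5,interpolation=cv2.INTER_CUBIC))
E
```

```text
(no output)
```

View pics/c1.png

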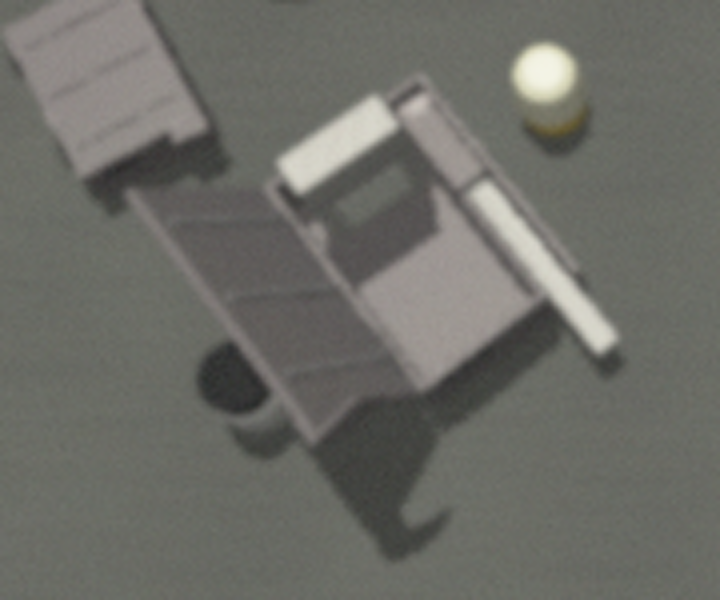

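View pics/c2.png

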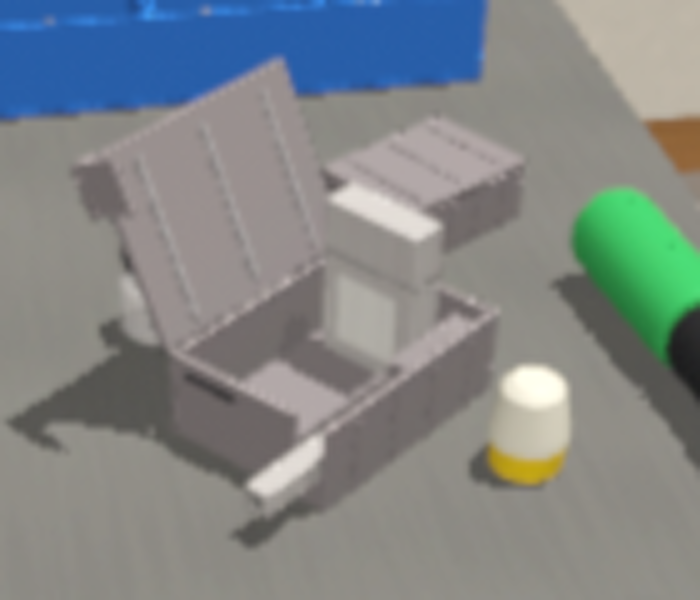

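View pics/wrist0.png

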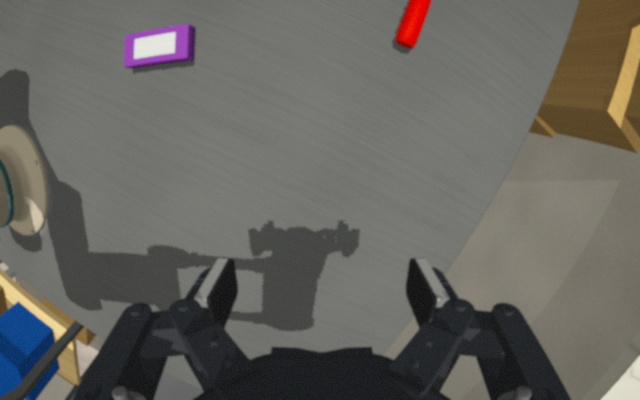

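```bash
python3 - <<'E'
from h import *
f=env.grab_frame("top");g=env.grab_frame("side")
B=onz(f,140+425/4,110+76/4,62);H=onz(f,140+268/4,110+185/4,62);F=onz(f,140+425/4,110+388/4,62);N=onz(f,140+580/4,110+270/4,62)
print(B,H,F,N); print("side front/bar",onz(g,260+320/5,90+437/5,62),"back bar",onz(g,260+498/5,90+308/5,62),"hinge front",onz(g,260+180/5,90+350/5,62))
for a,b,l in((B,H,132),(H,F,180),(B,N,180)): d=(b-a);print(np.linalg.norm(d),np.degrees(np.arctan2(d[1],d[0])))
# bit tin top corners z=123
for p in [(378,95),(400,125),(300,193),(277,162)]: print("bt",onz(f,140+p[0]/4,110+p[1]/4,123))
# bar top z=38
for p in [(595,355),(620,342),(470,190),(492,182)]: print("bar",onz(f,140+p[0]/4,110+p[1]/4,38))
q=env.silhouettes(f,"small_tin")
for d in q:
    m=d["mask"];c=cv2.findContours(m.astype(np.uint8),0,2)[0];c=max(c,key=cv2.contourArea)
    P=np.array([onz(f,*p[0],24)[:2] for p in c],np.float32);print(d["p"],cv2.minAreaRect(P))
for q in ("lid","lid_edge","bit_tin_mid"): print(q,[(np.round(d["position"]).tolist(),round(d["p"],2)) for d in env.recognise(f,q)+env.tip_of(f,q)+env.tip_of(g,q)])
save(f,"t1c.png",(330,130,500,260),4.5)
save(g,"s1c.png",(230,200,420,340),4)
E
```

```text
[709.75545766 129.09458281  62.        ] [632.91900706 232.26831611  62.        ] [493.42699737 121.99744753  62.        ] [572.52181907  21.41884848  62.        ]
side front/bar [571.82162678  15.3228654   62.        ] back bar [717.96110085 132.44181959  62.        ] hinge front [502.83410092 122.26584517  62.        ]
128.64159274307244 126.6761168764759
177.81362497348792 -141.67301397820847
174.43375626527688 -141.88169514913366
bt [673.92698322 146.95609571 123.        ]
bt [653.56318757 132.0765183  123.        ]
bt [608.64244698 193.96728311 123.        ]
bt [629.32439235 209.63190289 123.        ]
bar [519.58466438  12.86431993  38.        ]
bar [528.40798323  -3.88061254  38.        ]
bar [635.80110315 100.13995454  38.        ]
bar [641.43081155  85.15673172  38.        ]
0.92 ((494.3846435546875, -181.0349884033203), (47.55073928833008, 95.01748657226562), 26.439912796020508)
0.89 ((312.01239013671875, -254.28614807128906), (47.926063537597656, 98.13933563232422), 25.314306259155273)
0.22 ((569.7487182617188, 241.05499267578125), (238.12628173828125, 81.2546615600586), 37.77273941040039)Traceback (most recent call last):
  File "<stdin>", line 14, in <module>
ValueError: it knows: bar, bay_floor, bit_tin, bit_tin_mid, case, disc, flange, hinge_mid, jar, lid_edge, notch, plug, round_tin, screwdriver, small_tin, spanner
```

```bash
cat >> h.py <<'E'
def down(yaw):  # tool x down, jaw axis y at yaw (rad)
    c,s=np.cos(yaw),np.sin(yaw)
    return R.from_matrix(np.array([[0,c,s],[0,s,-c],[-1,0,0]]))
E
python3 - <<'E'
from h import *
s=env.sense()
print(todelta([635,165,260],down(np.radians(38)),s))
f=env.grab_frame("top");g=env.grab_frame("side")
for q in ("lid_edge","bit_tin_mid"): print(q,[(np.round(d["position"]).tolist(),round(d["p"],2)) for d in env.tip_of(f,q)+env.tip_of(g,q)])
save(f,"t1c.png",(330,130,500,260),4.5)
save(g,"s1c.png",(230,200,420,340),4)
E
```

```text
(array([ -1.198,  -8.809, -12.843]), array([-12.7,   0. ,   0. ]))
lid_edge [([524.0, 228.0, 179.0], 0.95), ([749.0, 316.0, 47.0], 0.57), ([569.0, 36.0, 21.0], 0.57), ([748.0, 320.0, 47.0], 0.8)]
bit_tin_mid [([646.0, 173.0, 67.0], 0.57), ([590.0, -284.0, 3.0], 0.5), ([646.0, 174.0, 61.0], 0.65), ([735.0, -162.0, 3.0], 0.23)]
```

View pics/t1c.png

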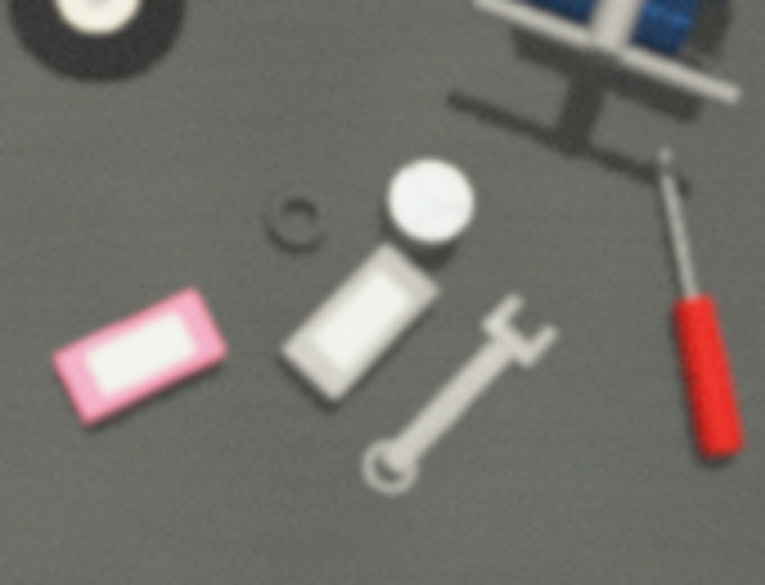

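>>> {"name": "arm_command", "arguments": {
  "targets": [
    {"translation":[-1.2,-0.5,-0.7],"delta_rot":[-1.2,0,0],"gripper":0},
    {"translation":[-1.2,-1.3,-1.9],"delta_rot":[-2.4,0,0],"gripper":0},
    {"translation":[-1.2,-2.0,-2.9],"delta_rot":[-3.6,0,0],"gripper":0},
    {"translation":[-1.2,-2.7,-3.9],"delta_rot":[-4.8,0,0],"gripper":0},
    {"translation":[-1.2,-3.4,-4.9],"delta_rot":[-6.0,0,0],"gripper":0},
    {"translation":[-1.2,-4.1,-5.9],"delta_rot":[-7.2,0,0],"gripper":0},
    {"translation":[-1.2,-4.8,-6.9],"delta_rot":[-8.4,0,0],"gripper":0},
    {"translation":[-1.2,-5.5,-7.9],"delta_rot":[-9.6,0,0],"gripper":0}
  ]
}}

```text
time: 3.15
tool_pos: [484.3, -98.2, 260.4]
ee_rot: [1.034, 1.31, -1.033]
force: [0.4, -0.6, -1.8]
width: 85.6
```

```bash
python3 - <<'E'
from h import *
s=env.sense();print(s["joint_pos"].round(3))
print(todelta([635,165,260],down(np.radians(38)),s))
E
```

```text
[-0.341  0.122  1.557 -0.     1.461 -0.577]
(array([ 0.008,  4.161, -4.413]), array([-3.06 ,  0.008, -0.005]))
```

>>> {"name": "arm_command", "arguments": {
  "targets": [
    {"translation":[0,0.8,-0.85],"delta_rot":[-0.8,0,0],"gripper":0},
    {"translation":[0,1.65,-1.75],"delta_rot":[-1.6,0,0],"gripper":0},
    {"translation":[0,2.5,-2.65],"delta_rot":[-2.4,0,0],"gripper":0},
    {"translation":[0,3.35,-3.55],"delta_rot":[-3.06,0,0],"gripper":0},
    {"translation":[0,4.16,-4.41],"delta_rot":[-3.06,0,0],"gripper":0},
    {"translation":[0,4.16,-4.41],"delta_rot":[-3.06,0,0],"gripper":0}
  ]
}}

```text
time: 3.9
tool_pos: [636.9, 166.2, 258.5]
ee_rot: [0.71, 1.453, -0.708]
force: [-0.3, 0.2, 0.0]
width: 85.3
```

```bash
python3 - <<'E'
from h import *
s=env.sense();print(s["joint_pos"].round(3),s["tool_pos"])
f=env.grab_frame("wrist");save(f,"w2.png");np.save("w2.npy",f,allow_pickle=True);print(f["T"].round(3))
E
```

```text
[ 1.490e-01  3.820e-01  1.205e+00  1.000e-03  1.556e+00 -5.140e-01] [636.91808486 166.20520217 258.47283363]
[[ 7.88000e-01 -5.85000e-01 -1.90000e-01  5.88082e+02]
 [ 6.15000e-01  7.49000e-01  2.44000e-01  2.28428e+02]
 [-0.00000e+00 -3.10000e-01  9.51000e-01  4.32961e+02]
 [ 0.00000e+00  0.00000e+00  0.00000e+00  1.00000e+00]]
```

View pics/w2.png

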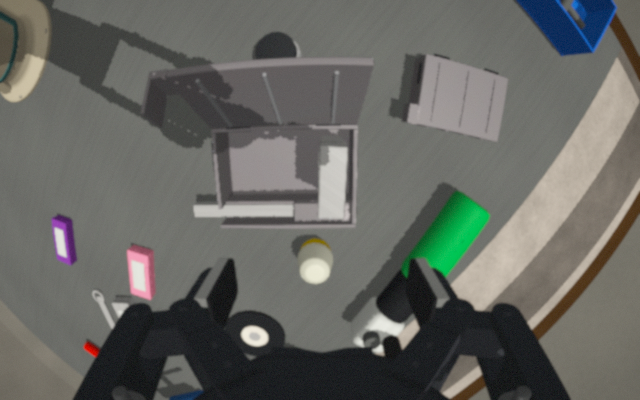

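```bash
cat >> h.py <<'E'
def wray(f,u,v):
    K=f["K"];T=f["T"];x=(u-K[0,2])/K[0,0];y=(v-K[1,2])/K[1,1];r=np.hypot(x,y)+1e-12
    d=np.array([np.sin(r)*x/r,-np.sin(r)*y/r,-np.cos(r)]);return T[:3,3],T[:3,:3]@d
def wonz(f,u,v,z):
    o,d=wray(f,u,v); return o+d*(z-o[2])/d[2]
def wproj(f,p):
    T=f["T"];K=f["K"];c=T[:3,:3].T@(np.asarray(p,float)-T[:3,3])
    th=np.arctan2(np.hypot(c[0],c[1]),-c[2]);n=np.hypot(c[0],c[1])
    return np.array([K[0,2]+K[0,0]*th*c[0]/n,K[1,2]-K[1,1]*th*c[1]/n])
def casept(p,c=(606.5,129,0),yaw=np.radians(38)):
    C,S=np.cos(yaw),np.sin(yaw);p=np.asarray(p,float)
    return np.array([c[0]+C*p[0]-S*p[1],c[1]+S*p[0]+C*p[1],c[2]+p[2]])
E
python3 - <<'E'
from h import *
f=np.load("w2.npy",allow_pickle=True).item()
for yaw in (38,):
  im=cv2.cvtColor(f["pixels"],cv2.COLOR_RGB2BGR)[40:250,130:390];im=cv2.resize(im,None,fx=3,fy=3,interpolation=cv2.INTER_CUBIC)
  cv2.imwrite("pics/w2c0.png",im.copy()[:600])
  def dr(p,col):
    u=wproj(f,p);q=(int((u[0]-130)*3+1),int((u[1]-40)*3+1));cv2.circle(im,q,4,col,1)
  for x in(-90,90):
    for y in(-66,66): dr(casept((x,y,62)),(0,0,255))
    for y in(-35,61): dr(casept((np.sign(x)*85,y,5)),(0,255,0))
  for x in(43,71):
    for y in(-27,51): dr(casept((x,y,123)),(255,0,0))
  cv2.imwrite("pics/w2c.png",im[:600])
E
```

```text
(no output)
```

View pics/w2c.png

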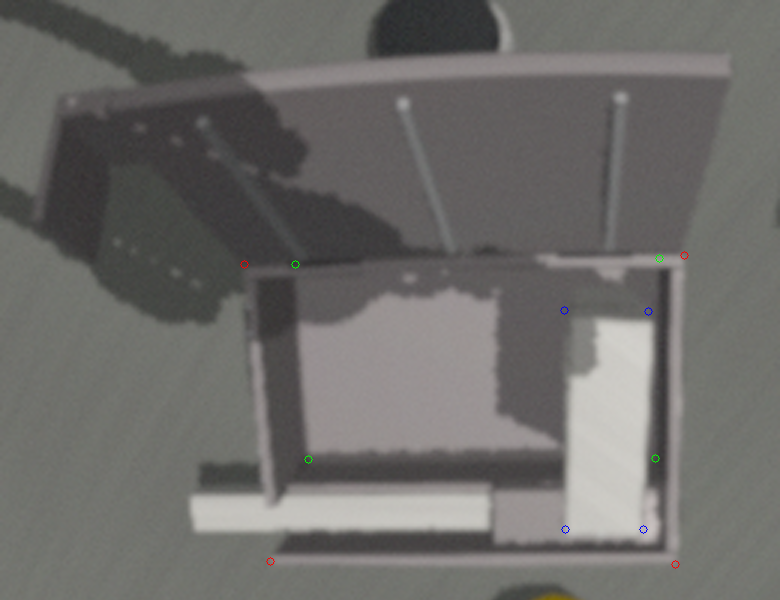

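```bash
cat >> h.py <<'E'
def incase(p,c=(606.5,129,0),yaw=np.radians(38)):
    C,S=np.cos(yaw),np.sin(yaw);d=np.asarray(p,float)-np.array(c)
    return np.array([C*d[0]+S*d[1],-S*d[0]+C*d[1],d[2]])
E
python3 - <<'E'
from h import *
s=env.sense();print(incase(s["tool_pos"]));print(todelta(casept((59,8,87)),down(np.radians(38)),s))
E
```

```text
[ 44.61441178   9.39103182 258.86570045]
(array([3.437, 0.293, 0.029]), array([-0.019, -0.004,  0.011]))
```

>>> {"name": "arm_command", "arguments": {
  "targets": [
    {"translation":[0.8,0.29,0.03],"delta_rot":[0,0,0],"gripper":99},
    {"translation":[1.6,0.29,0.03],"delta_rot":[0,0,0],"gripper":99},
    {"translation":[2.3,0.29,0.03],"delta_rot":[0,0,0],"gripper":99},
    {"translation":[2.3,0.29,0.03],"delta_rot":[0,0,0],"gripper":99}
  ]
}}

```text
time: 4.45
tool_pos: [645.2, 168.0, 142.3]
ee_rot: [0.71, 1.456, -0.718]
force: [0.4, -0.1, 0.5]
width: 52.1
```

```bash
python3 - <<'E'
from h import *
s=env.sense();print(s["width"],incase(s["tool_pos"]))
f=env.grab_frame("wrist");save(f,"w3.png");f=env.grab_frame("side");save(f,"s3.png",(240,60,420,220),4)
E
```

```text
52.13322423839167 [ 54.51146454   6.93380719 142.33356057]
```

View pics/w3.png

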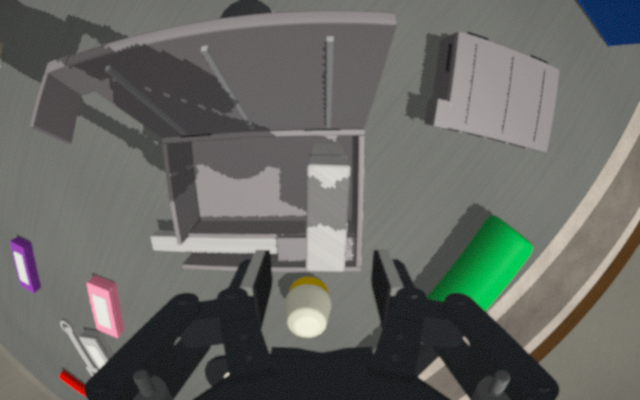

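View pics/s3.png

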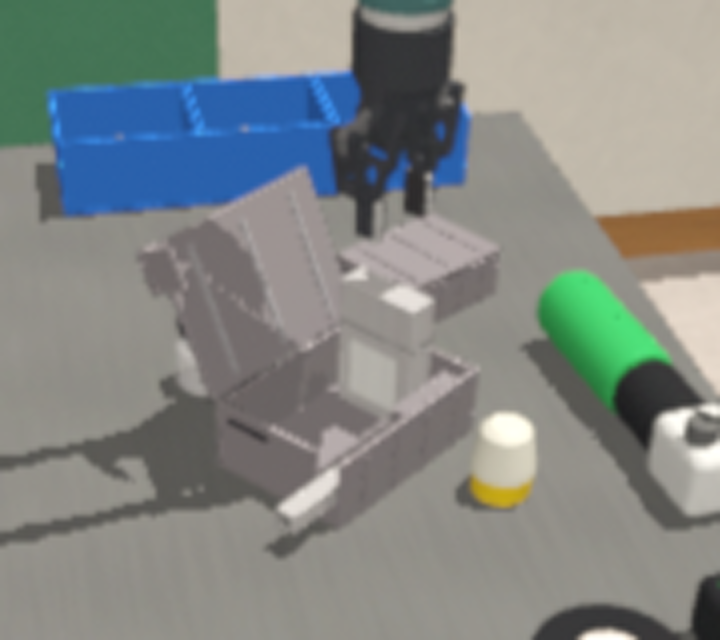

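```bash
python3 - <<'E'
from h import *
s=env.sense();f=env.grab_frame("side");p=proj(f,s["tool_pos"]);print("side",p,(p-[240,60])*4)
for q in [(45,-31,123),(73,-31,123),(45,47,123),(73,47,123)]: print((proj(f,casept(q))-[240,60])*4)
f=env.grab_frame("top");p=proj(f,s["tool_pos"]);print("top",p);save(f,"t3.png",(140,70,320,220),4)
f=env.grab_frame("wrist");print("wrist",wproj(f,s["tool_pos"]), wproj(f,s["tool_pos"]+np.array([0,0,13]))); print(s["ee_rot"])
E
```

```text
side [337.78193526 125.47346366] [391.12774102 261.89385464]
[416.06951144 309.20889319]
[437.19898993 295.65169035]
[340.99473872 276.04290366]
[362.46954774 263.30288158]
top [223.36338652 140.23452811]
wrist [320.01786429 235.63368908] [319.99581398 244.83863668]
[ 0.71365513  1.44913752 -0.71284656]
```

View pics/t3.png

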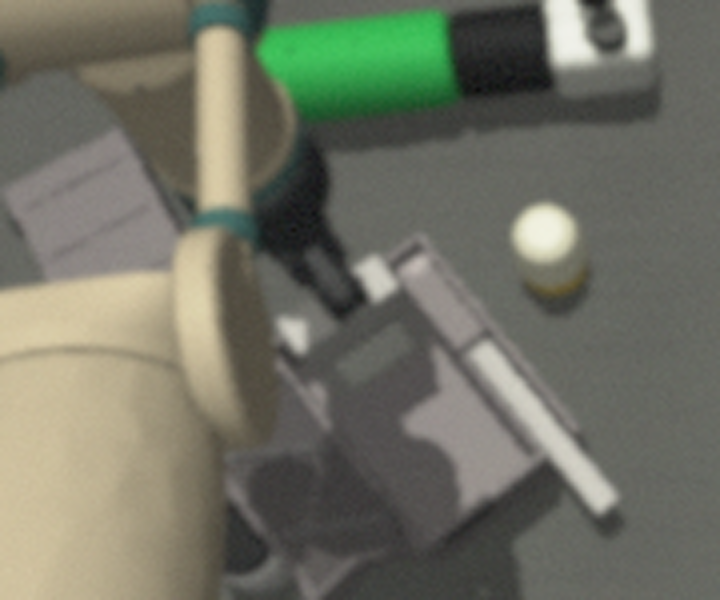

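```bash
python3 - <<'E'
from h import *
f=env.grab_frame("side");save(f,"s3b.png",(310,80,370,150),8.5)
f=env.grab_frame("wrist");save(f,"w3b.png",(220,220,420,320),4)
E
```

```text
(no output)
```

View pics/s3b.png

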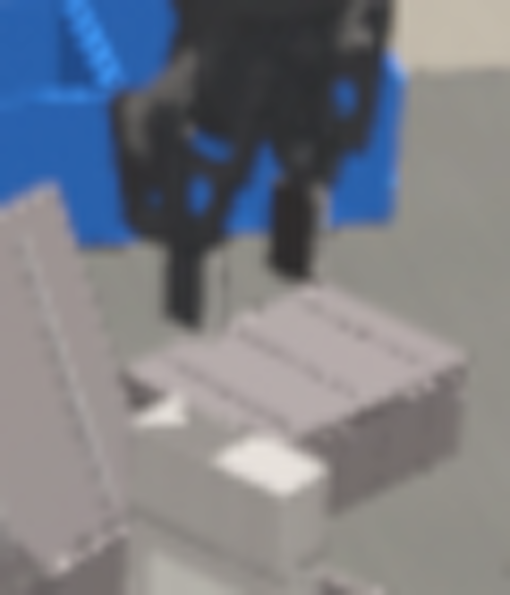

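View pics/w3b.png

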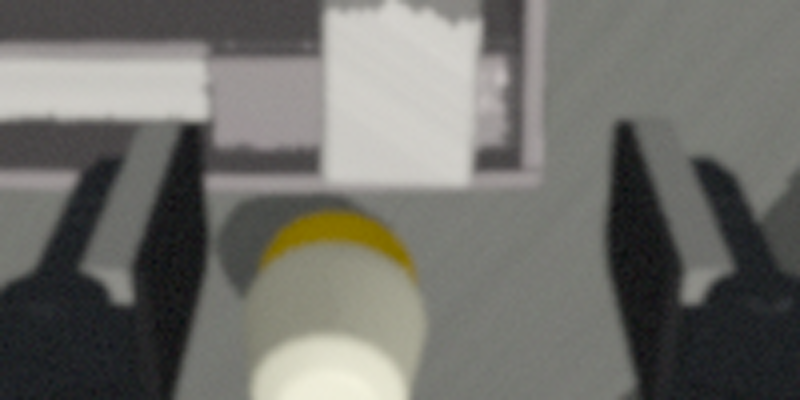

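>>> {"name": "arm_command", "arguments": {
  "targets": [
    {"translation":[0,0,0],"delta_rot":[0,0,0],"gripper":255},
    {"translation":[0,0,0],"delta_rot":[0,0,0],"gripper":255},
    {"translation":[0,0,0],"delta_rot":[0,0,0],"gripper":255},
    {"translation":[0,0,0],"delta_rot":[0,0,0],"gripper":255}
  ]
}}

```text
time: 5.3
tool_pos: [647.9, 169.9, 145.0]
ee_rot: [0.712, 1.451, -0.713]
force: [-0.7, -0.8, 0.3]
width: -0.0
```

```bash
python3 - <<'E'
from h import *
s=env.sense();print(s["width"],s["tool_pos"])
f=env.grab_frame("side");save(f,"s4b.png",(310,80,370,150),8.5)
for dz in(0,13,30): print(proj(f,s["tool_pos"]+[0,0,dz]))
f=env.grab_frame("wrist");save(f,"w4b.png",(220,200,420,300),4)
for dz in(0,13,30): print(wproj(f,s["tool_pos"]+[0,0,dz]))
E
```

```text
-0.012166623549466416 [647.94670145 169.90162282 145.00821387]
[337.55706189 125.72703009]
[337.73407895 122.12613225]
[337.96925945 117.3420681 ]
[321.75671418 236.62158603]
[321.76716236 245.90038186]
[321.78261639 260.01381868]
```

View pics/s4b.png

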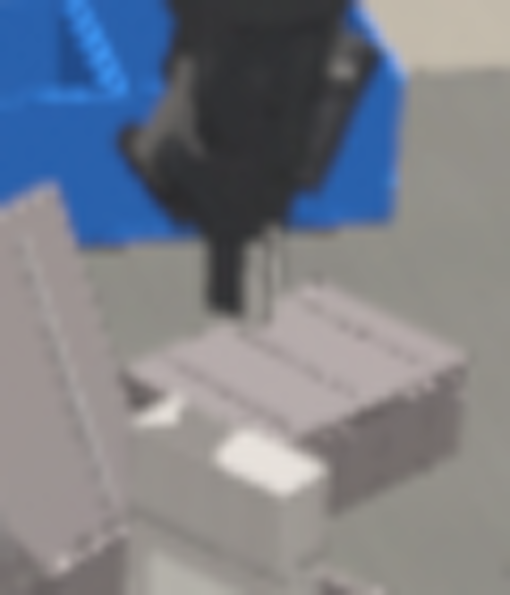

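View pics/w4b.png

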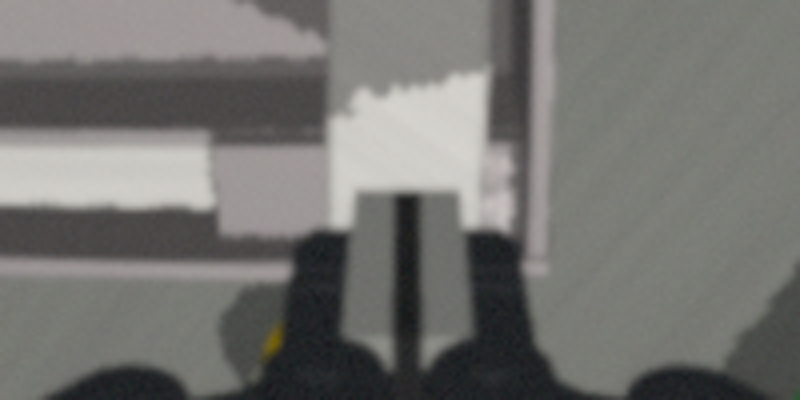

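>>> {"name": "arm_command", "arguments": {
  "targets": [
    {"translation":[0.2,0,0],"delta_rot":[0,0,0],"gripper":255},
    {"translation":[0.38,0,0],"delta_rot":[0,0,0],"gripper":255},
    {"translation":[0.38,0,0],"delta_rot":[0,0,0],"gripper":255}
  ]
}}

```text
time: 5.78
tool_pos: [647.0, 169.7, 124.4]
ee_rot: [0.711, 1.453, -0.714]
force: [-0.4, -0.7, 0.0]
width: -0.2
```

```bash
python3 - <<'E'
from h import *
s=env.sense();print(s["width"],s["tool_pos"])
f=env.grab_frame("side");save(f,"s5b.png",(310,80,370,150),8.5)
f=env.grab_frame("wrist");save(f,"w5b.png",(220,180,420,300),4)
E
```

```text
-0.1534391056814739 [646.97016197 169.68477852 124.43447352]
```

View pics/s5b.png

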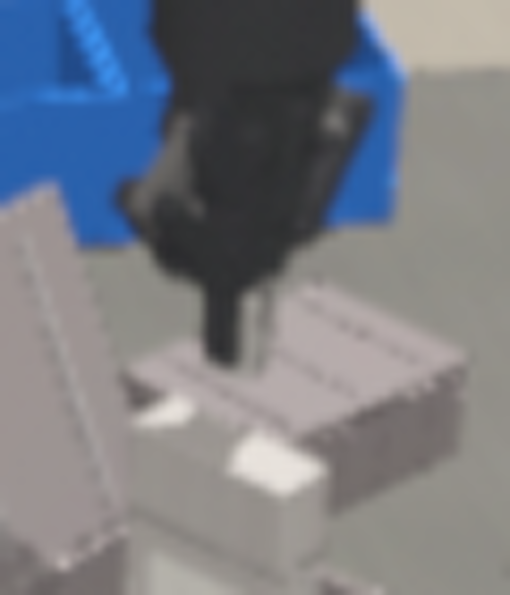

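View pics/w5b.png

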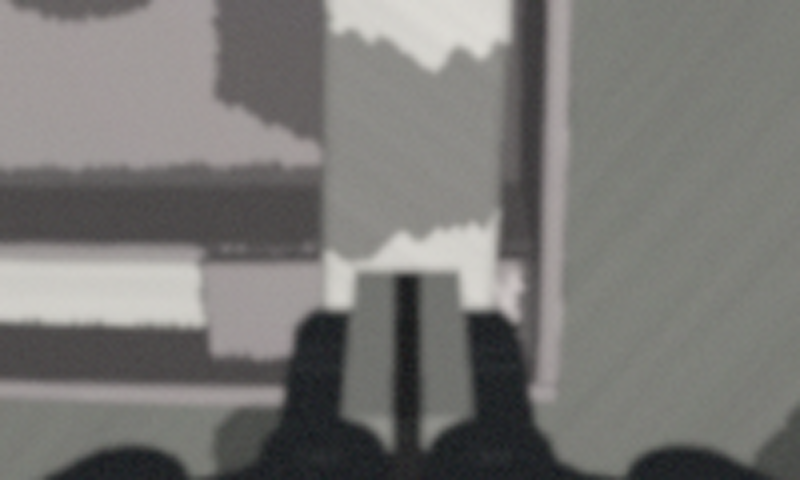

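>>> {"name": "arm_command", "arguments": {
  "targets": [
    {"translation":[0.2,0,0],"delta_rot":[0,0,0],"gripper":255},
    {"translation":[0.35,0,0],"delta_rot":[0,0,0],"gripper":255},
    {"translation":[0.35,0,0],"delta_rot":[0,0,0],"gripper":255}
  ]
}}

```text
time: 6.25
tool_pos: [647.2, 169.7, 107.4]
ee_rot: [0.712, 1.452, -0.714]
force: [0.3, -0.8, 0.4]
width: 0.1
```

>>> {"name": "arm_command", "arguments": {
  "targets": [
    {"translation":[0.08,0,0],"delta_rot":[0,0,0],"gripper":255},
    {"translation":[0.08,0,0],"delta_rot":[0,0,0],"gripper":255}
  ]
}}

```text
time: 6.5
tool_pos: [647.8, 169.8, 104.3]
ee_rot: [0.712, 1.451, -0.713]
force: [-0.4, 0.2, 0.6]
width: -0.0
```

>>> {"name": "arm_command", "arguments": {
  "targets": [
    {"translation":[0.08,0,0],"delta_rot":[0,0,0],"gripper":255},
    {"translation":[0.08,0,0],"delta_rot":[0,0,0],"gripper":255}
  ]
}}

```text
time: 6.75
tool_pos: [647.8, 169.8, 100.3]
ee_rot: [0.712, 1.451, -0.713]
force: [0.3, -0.3, -0.5]
width: 0.1
```

>>> {"name": "arm_command", "arguments": {
  "targets": [
    {"translation":[0.06,0,0],"delta_rot":[0,0,0],"gripper":255},
    {"translation":[0.06,0,0],"delta_rot":[0,0,0],"gripper":255}
  ]
}}

```text
time: 7.0
tool_pos: [647.8, 169.8, 97.3]
ee_rot: [0.712, 1.451, -0.713]
force: [0.5, 0.2, 0.1]
width: 0.3
```

```bash
python3 - <<'E'
from h import *
s=env.sense();print(s["force"],s["tool_pos"])
f=env.grab_frame("side");save(f,"s6b.png",(310,80,370,150),8.5)
E
```

```text
[0.4564292  0.15064018 0.06936156] [647.7766814  169.84726753  97.28522041]
```

View pics/s6b.png

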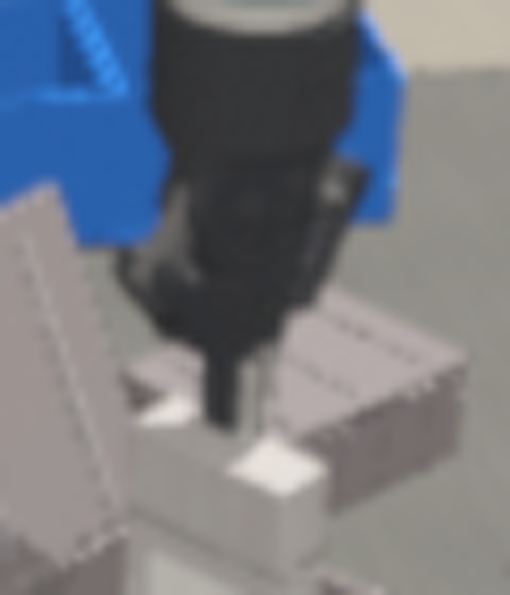

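>>> {"name": "arm_command", "arguments": {
  "targets": [
    {"translation":[0.06,0,0],"delta_rot":[0,0,0],"gripper":255},
    {"translation":[0.06,0,0],"delta_rot":[0,0,0],"gripper":255}
  ]
}}

```text
time: 7.3
tool_pos: [647.8, 169.8, 94.3]
ee_rot: [0.712, 1.451, -0.713]
force: [-0.1, 0.6, 0.1]
width: -0.2
```

>>> {"name": "arm_command", "arguments": {
  "targets": [
    {"translation":[0.06,0,0],"delta_rot":[0,0,0],"gripper":255},
    {"translation":[0.06,0,0],"delta_rot":[0,0,0],"gripper":255}
  ]
}}

```text
time: 7.55
tool_pos: [648.4, 169.9, 91.9]
ee_rot: [0.713, 1.45, -0.712]
force: [0.3, -0.3, 2.3]
width: 0.3
```

```bash
python3 - <<'E'
from h import *
s=env.sense();print(incase(s["tool_pos"]));print(todelta(casept((59,8,105)),down(np.radians(38)),s))
E
```

```text
[58.20227579  6.47590843 91.90533927]
(array([-0.262,  0.016, -0.03 ]), array([-0.04 ,  0.004, -0.006]))
```

>>> {"name": "arm_command", "arguments": {
  "targets": [
    {"translation":[-0.26,0,0],"delta_rot":[0,0,0],"gripper":99},
    {"translation":[-0.26,0,0],"delta_rot":[0,0,0],"gripper":99},
    {"translation":[-0.26,0,0],"delta_rot":[0,0,0],"gripper":99},
    {"translation":[-0.26,0,0],"delta_rot":[0,0,0],"gripper":99}
  ]
}}

```text
time: 8.05
tool_pos: [647.7, 169.8, 104.3]
ee_rot: [0.712, 1.451, -0.713]
force: [-0.1, -0.0, -0.6]
width: 52.6
```

```bash
python3 - <<'E'
from h import *
s=env.sense();print(s["width"],incase(s["tool_pos"]))
f=env.grab_frame("wrist");save(f,"w7.png",(120,100,440,300),2.5)
E
```

```text
52.60888992729692 [ 57.60549021   6.76833603 104.32007305]
```

View pics/w7.png

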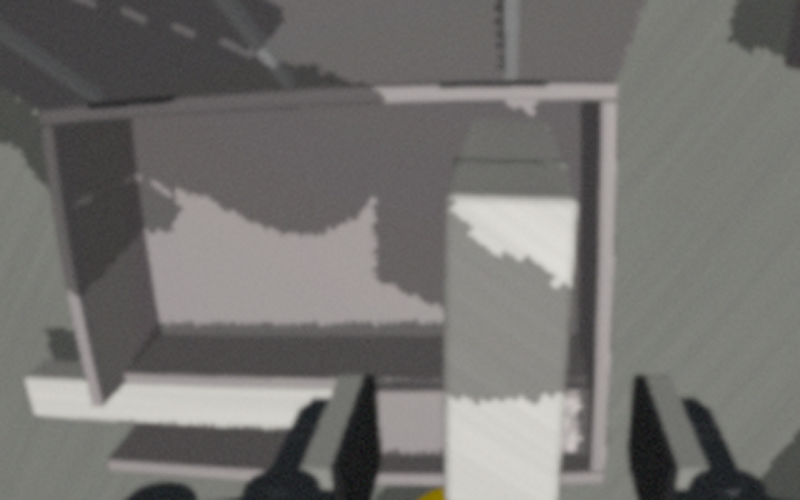

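>>> {"name": "arm_command", "arguments": {
  "targets": [
    {"translation":[0.3,0,0],"delta_rot":[0,0,0],"gripper":99},
    {"translation":[0.65,0,0],"delta_rot":[0,0,0],"gripper":99},
    {"translation":[0.97,0,0],"delta_rot":[0,0,0],"gripper":99},
    {"translation":[0.97,-0.15,0],"delta_rot":[0,0,0],"gripper":99},
    {"translation":[0.97,-0.3,0],"delta_rot":[0,0,0],"gripper":99}
  ]
}}

```text
time: 8.72
tool_pos: [635.8, 160.4, 55.9]
ee_rot: [0.712, 1.451, -0.713]
force: [0.4, 1.2, 0.5]
width: 52.2
```

```bash
python3 - <<'E'
from h import *
s=env.sense();print(s["width"],incase(s["tool_pos"]),s["force"])
f=env.grab_frame("wrist");save(f,"w8.png",(120,100,440,300),2.5)
f=env.grab_frame("side");save(f,"s8.png",(250,60,420,220),4.4)
E
```

```text
52.22785460966325 [42.43119982  6.73126348 55.90019003] [0.44885171 1.18759475 0.50808114]
```

View pics/w8.png

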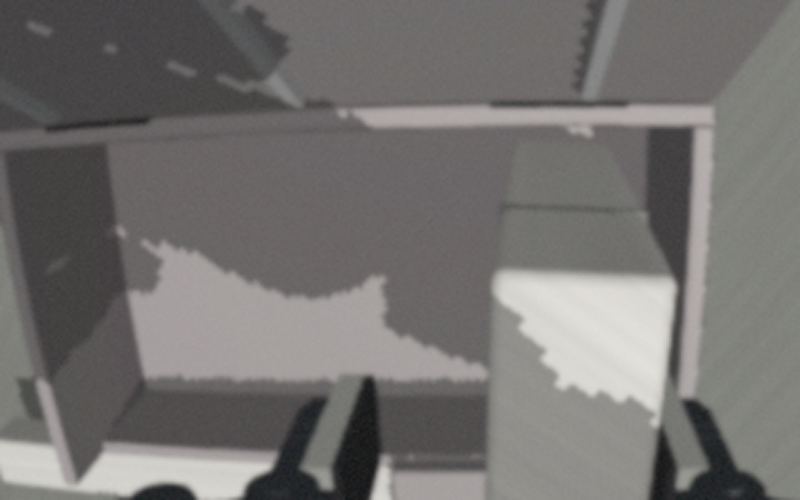

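View pics/s8.png

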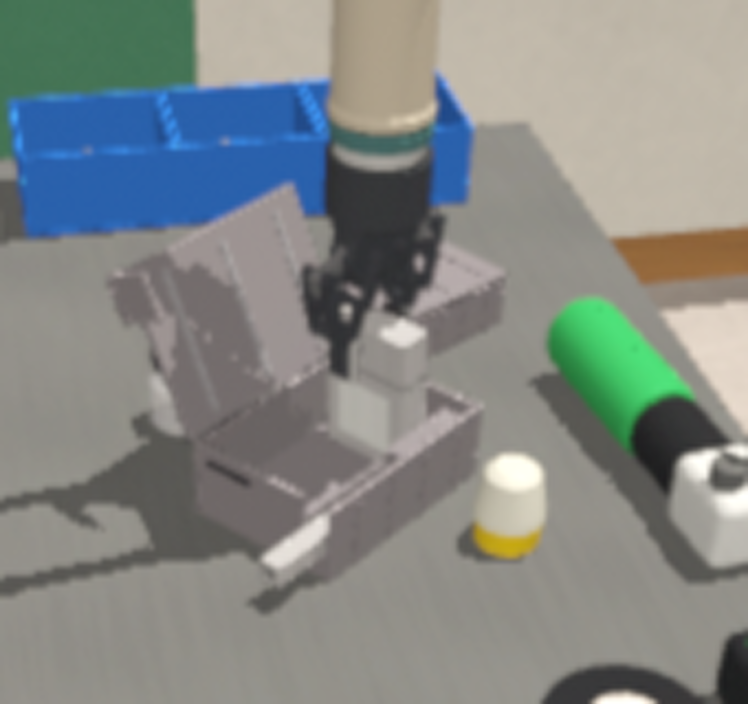

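>>> {"name": "arm_command", "arguments": {
  "targets": [
    {"translation":[0,-0.1,0],"delta_rot":[0,0,0],"gripper":99},
    {"translation":[0,-0.2,0],"delta_rot":[0,0,0],"gripper":99},
    {"translation":[0,-0.3,0],"delta_rot":[0,0,0],"gripper":99},
    {"translation":[0,-0.38,0],"delta_rot":[0,0,0],"gripper":99},
    {"translation":[0,-0.45,0],"delta_rot":[0,0,0],"gripper":99},
    {"translation":[0,-0.45,0],"delta_rot":[0,0,0],"gripper":99}
  ]
}}

```text
time: 9.57
tool_pos: [617.9, 146.7, 56.0]
ee_rot: [0.712, 1.451, -0.713]
force: [-0.7, 0.1, 0.2]
width: 52.3
```

```bash
python3 - <<'E'
from h import *
s=env.sense();print(s["width"],incase(s["tool_pos"]),s["force"])
f=env.grab_frame("wrist");save(f,"w9.png",(120,100,440,300),2.5)
f=env.grab_frame("side");save(f,"s9.png",(250,60,420,220),4.4)
E
```

```text
52.33424306659393 [19.852904    6.91236825 56.00063858] [-0.6851285   0.05205856  0.21519717]
```

View pics/w9.png

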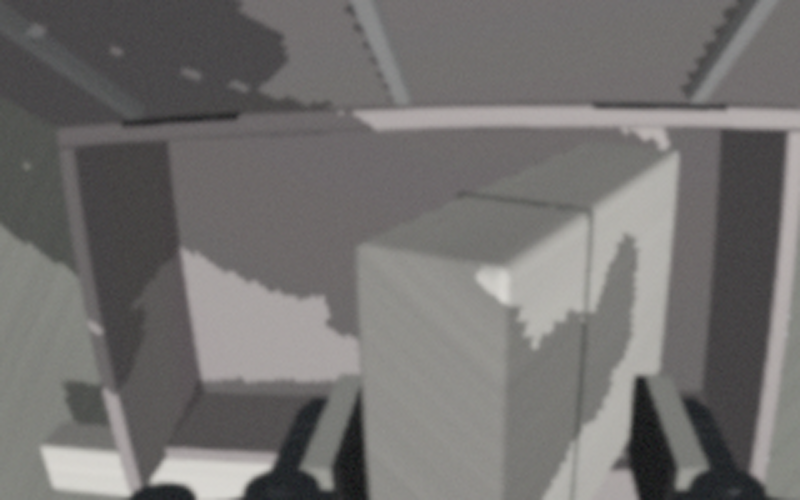

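View pics/s9.png

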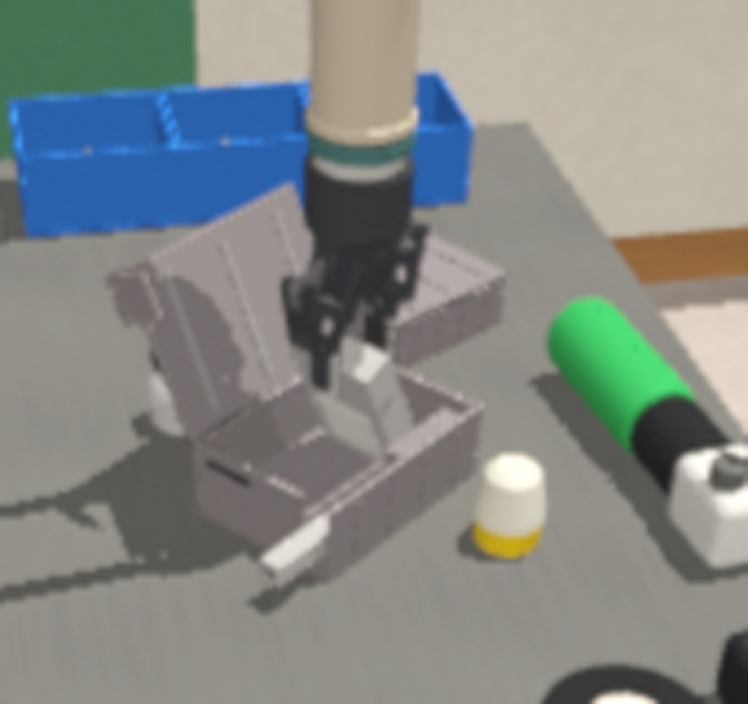

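>>> {"name": "arm_command", "arguments": {
  "targets": [
    {"translation":[0,-0.1,0],"delta_rot":[0,0,0],"gripper":99},
    {"translation":[0.02,-0.2,0],"delta_rot":[0,0,0],"gripper":99},
    {"translation":[0.04,-0.3,0],"delta_rot":[0,0,0],"gripper":99},
    {"translation":[0.12,-0.4,0],"delta_rot":[0,0,0],"gripper":99},
    {"translation":[0.2,-0.5,0],"delta_rot":[0,0,0],"gripper":99},
    {"translation":[0.27,-0.58,0],"delta_rot":[0,0,0],"gripper":99},
    {"translation":[0.34,-0.65,0],"delta_rot":[0,0,0],"gripper":99},
    {"translation":[0.34,-0.65,0],"delta_rot":[0,0,0],"gripper":99}
  ]
}}

```text
time: 10.68
tool_pos: [593.0, 127.2, 40.3]
ee_rot: [0.714, 1.449, -0.712]
force: [-3.0, -1.4, 6.8]
width: 52.5
```

```bash
python3 - <<'E'
from h import *
s=env.sense();print(s["width"],incase(s["tool_pos"]),s["force"])
f=env.grab_frame("wrist");save(f,"w10.png",(120,100,440,300),2.5)
f=env.grab_frame("side");save(f,"s10.png",(250,60,420,220),4.4)
E
```

```text
52.50814630111613 [-11.76716975   6.93694822  40.29251565] [-3.01736639 -1.35506199  6.76276934]
```

View pics/w10.png

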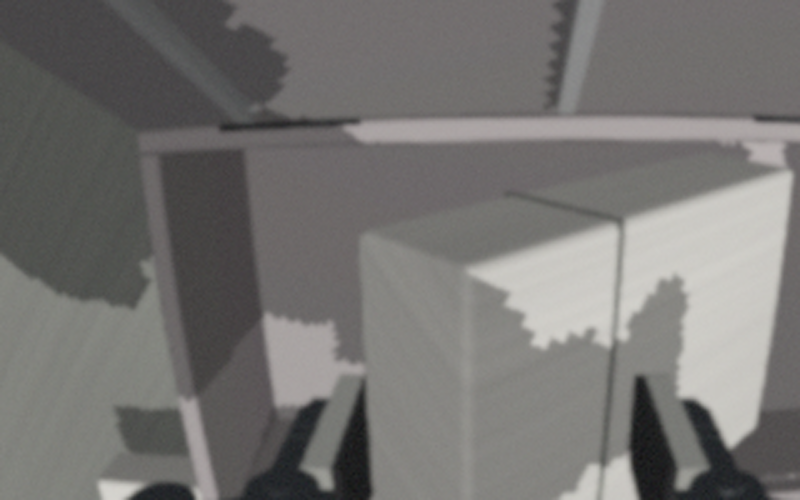

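View pics/s10.png

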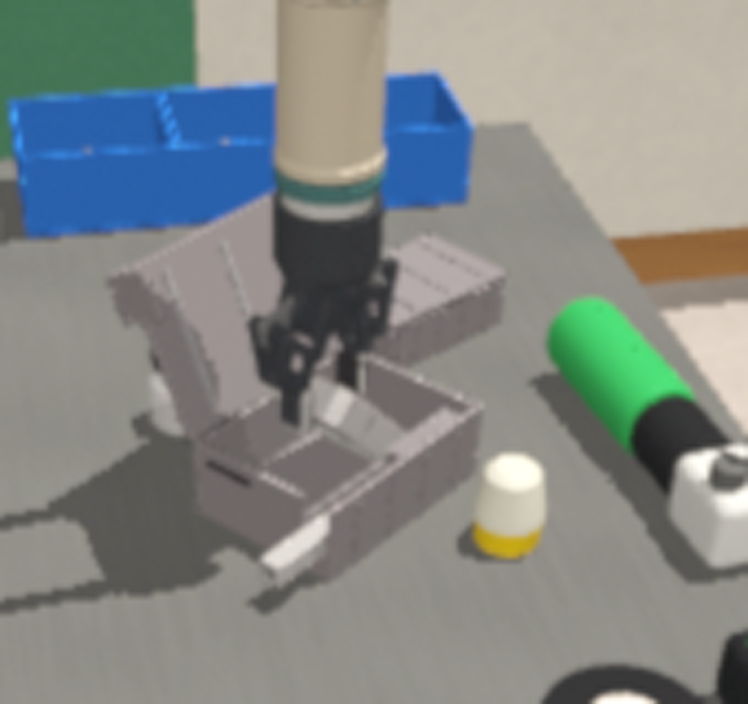

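>>> {"name": "arm_command", "arguments": {
  "targets": [
    {"translation":[0,0,0],"delta_rot":[0,0,0],"gripper":75},
    {"translation":[0.05,0,0],"delta_rot":[0,0,0],"gripper":60},
    {"translation":[0.15,0,0],"delta_rot":[0,0,0],"gripper":45},
    {"translation":[0.25,0,0],"delta_rot":[0,0,0],"gripper":30},
    {"translation":[0.35,0,0],"delta_rot":[0,0,0],"gripper":15},
    {"translation":[0.42,0,0],"delta_rot":[0,0,0],"gripper":0},
    {"translation":[0.42,0,0],"delta_rot":[0,0,0],"gripper":0}
  ]
}}

```text
time: 11.65
tool_pos: [593.0, 127.3, 17.8]
ee_rot: [0.713, 1.45, -0.712]
force: [-0.5, 0.6, 1.6]
width: 85.1
```

```bash
python3 - <<'E'
from h import *
s=env.sense();print(s["width"],incase(s["tool_pos"]),s["force"])
f=env.grab_frame("wrist");save(f,"w11.png",(120,100,440,300),2.5)
f=env.grab_frame("side");save(f,"s11.png",(250,60,420,220),4.4)
E
```

```text
85.13776022002527 [-11.69519504   6.99534432  17.83996176] [-0.49161946  0.61435398  1.56976517]
```

View pics/w11.png

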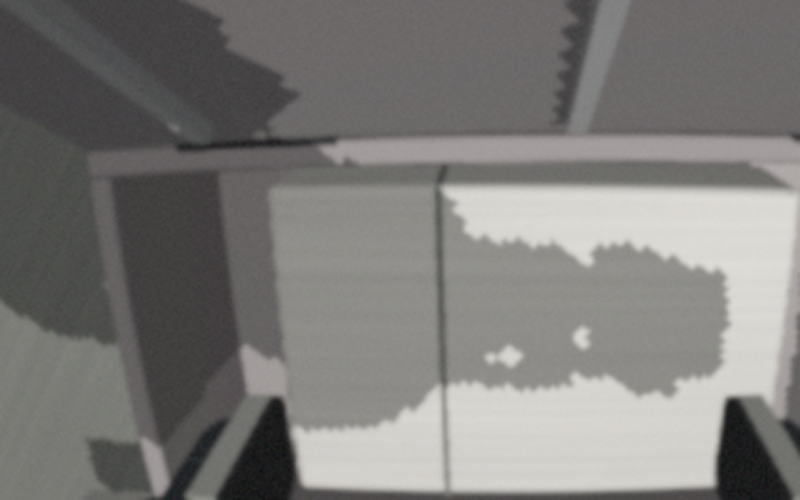

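View pics/s11.png

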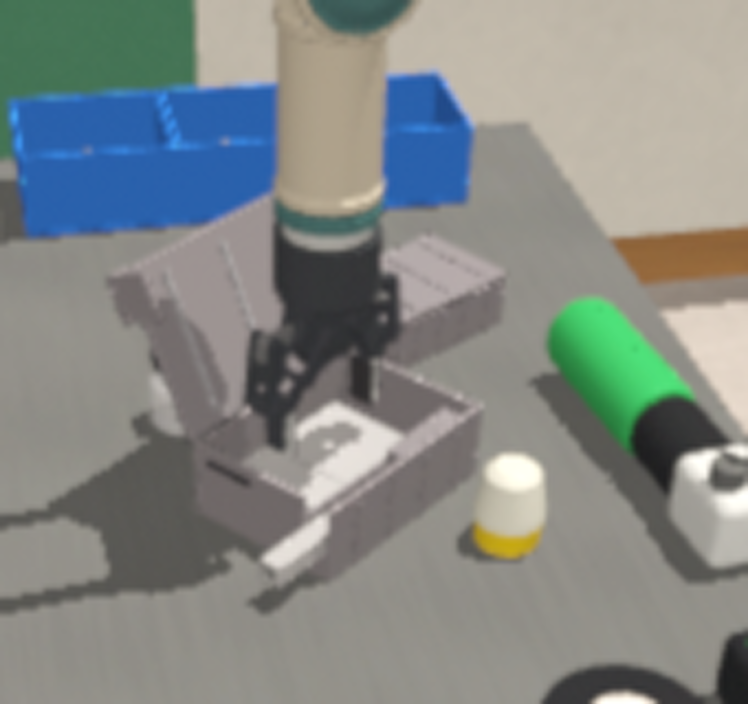

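>>> {"name": "arm_command", "arguments": {
  "targets": [
    {"translation":[-0.7,0,0],"delta_rot":[0,0,0],"gripper":0},
    {"translation":[-1.5,0,0],"delta_rot":[0,0,0],"gripper":60},
    {"translation":[-1.6,-0.8,0.3],"delta_rot":[0,0,0],"gripper":255},
    {"translation":[-1.6,-1.8,0.6],"delta_rot":[0,0,0],"gripper":255},
    {"translation":[-1.6,-2.8,0.9],"delta_rot":[0,0,0],"gripper":255},
    {"translation":[-1.2,-3.3,1.14],"delta_rot":[0,0,0],"gripper":255},
    {"translation":[-0.6,-3.3,1.14],"delta_rot":[0,0,0],"gripper":255},
    {"translation":[-0.6,-3.3,1.14],"delta_rot":[0,0,0],"gripper":255}
  ]
}}

```text
time: 12.75
tool_pos: [495.3, -18.9, 47.0]
ee_rot: [0.713, 1.454, -0.714]
force: [-0.9, 0.3, -0.3]
width: -0.0
```

```bash
python3 - <<'E'
from h import *
s=env.sense();print(s["width"],incase(s["tool_pos"]),s["force"])
f=env.grab_frame("wrist");save(f,"w12.png",None,1.2);np.save("w12.npy",f,allow_pickle=True)
f=env.grab_frame("side");save(f,"s12.png",(240,60,410,220),4.4)
E
```

```text
-0.0385642008493674 [-178.70604645  -48.10758568   47.04580782] [-0.90809841  0.26416747 -0.30252503]
```

View pics/w12.png

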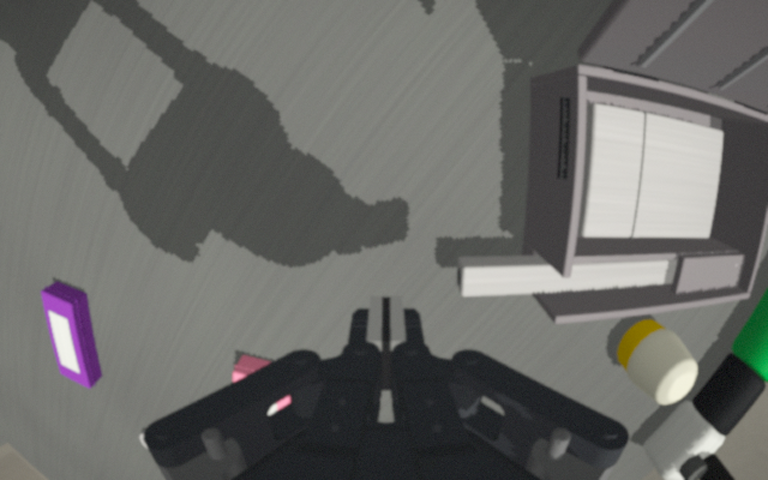

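View pics/s12.png

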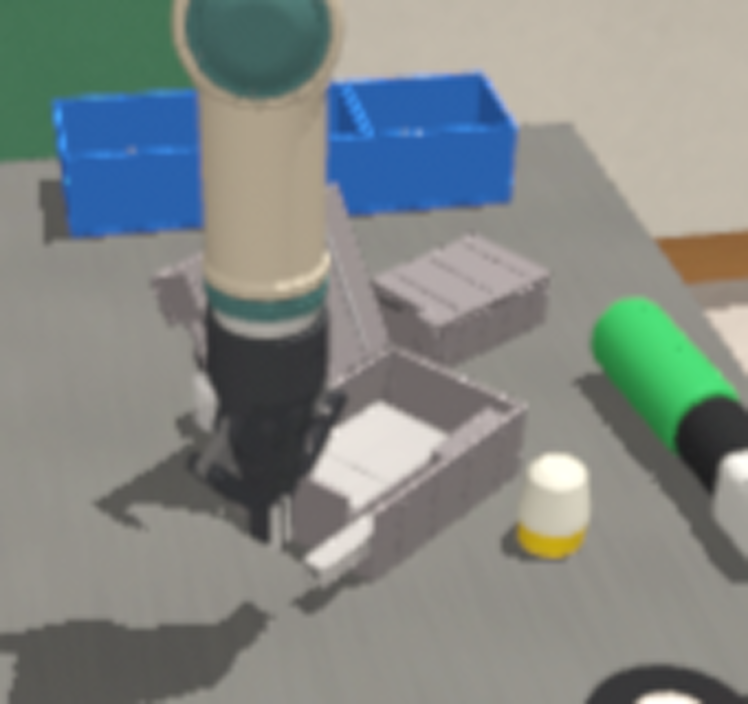

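```bash
python3 - <<'E'
from h import *
f=np.load("w12.npy",allow_pickle=True).item()
for n,u,v,z in [("bar",460,268,38),("bar",463,296,38),("barback",668,262,38),("barback",670,284,38),("tin",595,104,33),("tin",583,237,33),("tin",723,125,33),("tin",712,237,33),("rimNotch",560,320,62),("rimfront hinge",580,67,62),("roof",745,290,50)]:
    print(n,incase(wonz(f,u/1.2,v/1.2,z)).round(1))
E
```

```text
bar [-138.8  -43.3   38. ]
bar [-135.9  -60.1   38. ]
barback [  8.1 -43.1  38. ]
barback [ 15.7 -59.4  38. ]
tin [-62.7  49.6  33. ]
tin [-63.2 -27.4  33. ]
tin [53.5 53.5 33. ]
tin [ 57.7 -27.2  33. ]
rimNotch [-85.8 -64.9  62. ]
rimfront hinge [-89.   63.4  62. ]
roof [101.3 -65.   50. ]
```

>>> {"name": "arm_command", "arguments": {
  "targets": [
    {"translation":[0.6,0,0.05],"delta_rot":[0,0,0],"gripper":255},
    {"translation":[1.04,0.1,0.05],"delta_rot":[0,0,0],"gripper":255},
    {"translation":[1.04,0.3,0.05],"delta_rot":[0,0,0],"gripper":255},
    {"translation":[1.04,0.5,0.05],"delta_rot":[0,0,0],"gripper":255},
    {"translation":[1.04,0.7,0.05],"delta_rot":[0,0,0],"gripper":255},
    {"translation":[1.04,0.9,0.05],"delta_rot":[0,0,0],"gripper":255},
    {"translation":[1.04,0.9,0.05],"delta_rot":[0,0,0],"gripper":255}
  ]
}}

```text
time: 13.72
tool_pos: [535.0, 6.9, -2.7]
ee_rot: [0.711, 1.45, -0.712]
force: [-1.4, -1.5, 4.1]
width: -0.3
```

```bash
python3 - <<'E'
from h import *
s=env.sense();print(s["width"],incase(s["tool_pos"]),s["force"])
f=env.grab_frame("wrist");save(f,"w13.png",(300,120,640,320),2.3)
E
```

```text
-0.2555801020546991 [-131.55173285  -52.18419237   -2.69092731] [-1.42391332 -1.46247673  4.12381947]
```

View pics/w13.png

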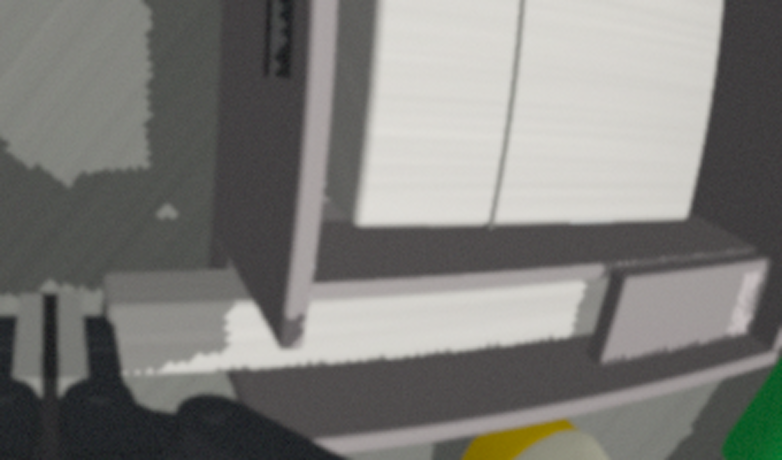

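```bash
python3 - <<'E'
from h import *
f=env.grab_frame("side");save(f,"s13.png",(270,130,370,210),7)
E
```

```text
(no output)
```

View pics/s13.png

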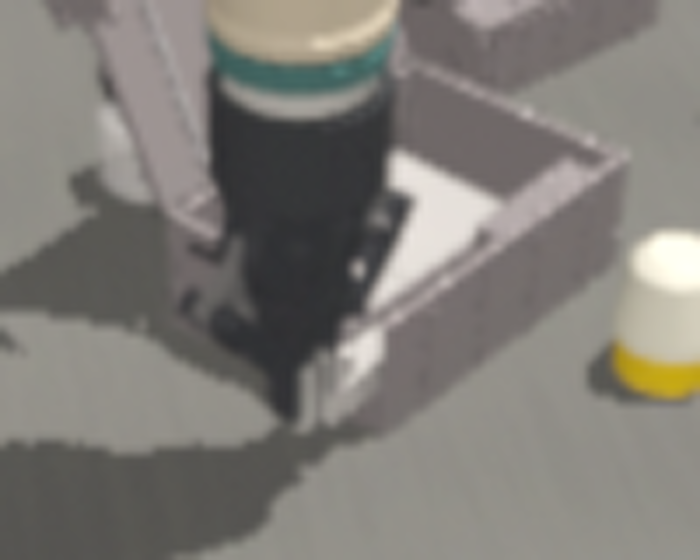

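>>> {"name": "arm_command", "arguments": {
  "targets": [
    {"translation":[-0.04,0.1,-0.02],"delta_rot":[0,0,0],"gripper":255},
    {"translation":[-0.04,0.2,-0.02],"delta_rot":[0,0,0],"gripper":255},
    {"translation":[-0.04,0.3,-0.02],"delta_rot":[0,0,0],"gripper":255},
    {"translation":[-0.04,0.4,-0.02],"delta_rot":[0,0,0],"gripper":255},
    {"translation":[-0.04,0.4,-0.02],"delta_rot":[0,0,0],"gripper":255}
  ]
}}

```text
time: 14.45
tool_pos: [550.0, 20.0, -1.9]
ee_rot: [0.713, 1.45, -0.712]
force: [-2.0, -0.9, 3.3]
width: -0.0
```

```bash
python3 - <<'E'
from h import *
s=env.sense();print(s["width"],incase(s["tool_pos"]),s["force"])
f=env.grab_frame("wrist");save(f,"w14.png",(260,120,600,320),2.3)
E
```

```text
-0.04391011291513137 [-111.60619464  -51.09903433   -1.85152904] [-2.01368295 -0.86981379  3.27757077]
```

View pics/w14.png

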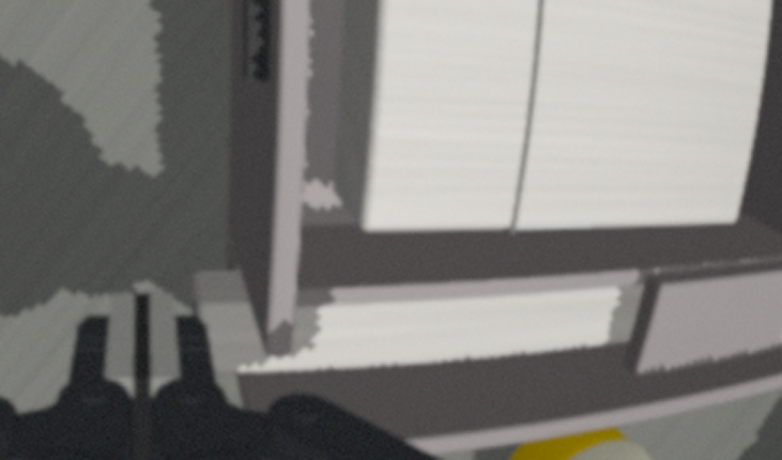

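>>> {"name": "arm_command", "arguments": {
  "targets": [
    {"translation":[-0.02,0.06,0],"delta_rot":[0,0,0],"gripper":255},
    {"translation":[-0.02,0.12,0],"delta_rot":[0,0,0],"gripper":255},
    {"translation":[-0.02,0.16,0],"delta_rot":[0,0,0],"gripper":255},
    {"translation":[-0.02,0.16,0],"delta_rot":[0,0,0],"gripper":255}
  ]
}}

```text
time: 15.0
tool_pos: [555.0, 24.2, -1.1]
ee_rot: [0.711, 1.452, -0.713]
force: [-2.1, -2.7, 0.4]
width: 0.2
```

>>> {"name": "arm_command", "arguments": {
  "targets": [
    {"translation":[0,0.06,0],"delta_rot":[0,0,0],"gripper":255},
    {"translation":[0,0.1,0],"delta_rot":[0,0,0],"gripper":255},
    {"translation":[0,0.1,0],"delta_rot":[0,0,0],"gripper":255}
  ]
}}

```text
time: 15.38
tool_pos: [555.0, 24.5, -1.3]
ee_rot: [0.704, 1.457, -0.718]
force: [-9.6, -12.6, 4.9]
width: -0.3
```

```bash
python3 - <<'E'
from h import *
s=env.sense();print(s["width"],incase(s["tool_pos"]),s["force"])
f=env.grab_frame("wrist");save(f,"w15.png",(260,120,600,320),2.3)
E
```

```text
-0.2524147454265453 [-104.88422218  -50.65611999   -1.27355263] [ -9.59553437 -12.64138205   4.93423151]
```

View pics/w15.png

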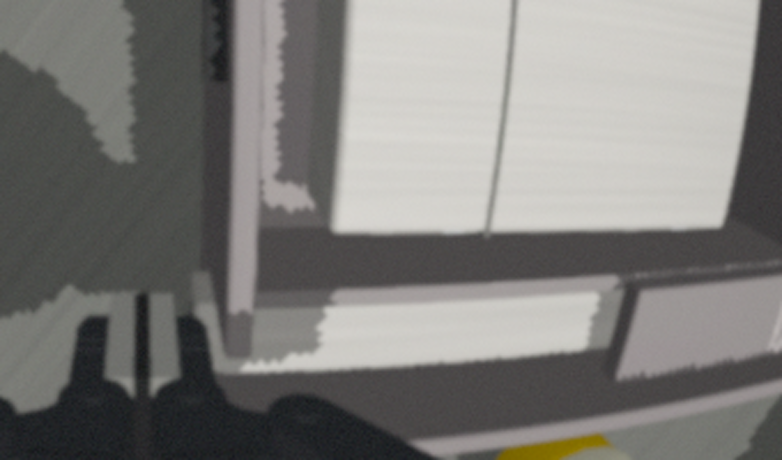

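```bash
python3 - <<'E'
from h import *
f=env.grab_frame("top")
P=[(388,245),(438,290),(335,405),(283,350)]
W=[onz(f,330+u/4.5,130+v/4.5,24) for u,v in P];print(np.round(W,1),np.mean(W,0))
for a,b in((0,3),(1,2),(0,1),(3,2)): d=W[a]-W[b];print(np.linalg.norm(d).round(1),np.degrees(np.arctan2(d[1],d[0])).round(1))
print("flange",onz(f,330+297/4.5,130+222/4.5,7),"round",onz(f,330+431/4.5,130+200/4.5,42))
for u,v in((390,465),(500,320),(530,360)): print("sp",onz(f,330+u/4.5,130+v/4.5,4))
s=env.sense();print(s["joint_pos"])
save(f,"t15.png",(140,70,320,220),4)
E
```

```text
[[ 560.1 -335.1   24. ]
 [ 531.9 -364.    24. ]
 [ 461.9 -298.4   24. ]
 [ 495.6 -268.6   24. ]] [ 512.37645146 -316.52049802   24.        ]
92.7 -45.9
95.9 -43.2
40.4 45.6
44.9 41.5
flange [ 579.11859279 -283.21670694    7.        ] round [ 583.57688947 -358.51934303   42.        ]
sp [ 428.05257055 -333.72522978    4.        ]
sp [ 516.96716509 -405.96064766    4.        ]
sp [ 491.91177922 -422.72640725    4.        ]
[-0.07701463  0.43699517  1.81785206 -0.00733723  0.89486087 -0.73238917]
```

>>> {"name": "arm_command", "arguments": {
  "targets": [
    {"translation":[0,-0.3,0],"delta_rot":[0,0,0],"gripper":255},
    {"translation":[-0.3,-0.9,0],"delta_rot":[0,0,0],"gripper":255},
    {"translation":[-1.2,-1.2,0],"delta_rot":[0,0,0],"gripper":255},
    {"translation":[-2.4,-1.2,0],"delta_rot":[0,0,0],"gripper":200},
    {"translation":[-3.4,-1.2,0],"delta_rot":[0,0,0],"gripper":84},
    {"translation":[-3.4,-1.2,0],"delta_rot":[0,0,0],"gripper":84}
  ]
}}

```text
time: 16.23
tool_pos: [516.4, -9.0, 174.1]
ee_rot: [0.716, 1.438, -0.707]
force: [-0.1, -0.4, -0.1]
width: 53.9
```

```bash
python3 - <<'E'
from h import *
s=env.sense();print(s["width"],incase(s["tool_pos"]),s["tool_pos"])
f=env.grab_frame("wrist");save(f,"w16.png",None,1.2);np.save("w16.npy",f,allow_pickle=True)
E
```

```text
53.89455366504054 [-156.00556535  -53.29147562  174.07375824] [516.37544538  -9.04087238 174.07375824]
```

View pics/w16.png

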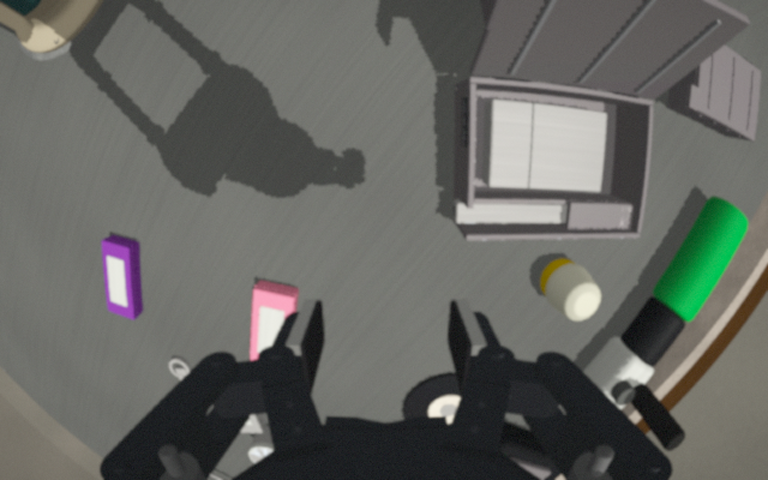

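```bash
python3 - <<'E'
from h import *
print(todelta([516,-317,110],down(np.radians(45.5))))
E
```

```text
(array([ 1.226, -3.746,  4.896]), array([-0.978,  0.034, -0.041]))
```

>>> {"name": "arm_command", "arguments": {
  "targets": [
    {"translation":[0,-0.7,0.9],"delta_rot":[-0.2,0,0],"gripper":84},
    {"translation":[0.2,-1.4,1.8],"delta_rot":[-0.4,0,0],"gripper":84},
    {"translation":[0.5,-2.1,2.75],"delta_rot":[-0.6,0,0],"gripper":84},
    {"translation":[0.8,-2.8,3.7],"delta_rot":[-0.98,0,0],"gripper":84},
    {"translation":[1.1,-3.5,4.55],"delta_rot":[-0.98,0,0],"gripper":84},
    {"translation":[1.23,-3.75,4.9],"delta_rot":[-0.98,0.03,-0.04],"gripper":84},
    {"translation":[1.23,-3.75,4.9],"delta_rot":[-0.98,0.03,-0.04],"gripper":84}
  ]
}}

```text
time: 17.15
tool_pos: [512.8, -317.6, 105.5]
ee_rot: [0.608, 1.493, -0.61]
force: [-0.3, 1.1, -0.7]
width: 57.5
```

```bash
python3 - <<'E'
from h import *
s=env.sense();print(s["width"],s["tool_pos"],R.from_rotvec(s["ee_rot"]).as_matrix().round(3).tolist())
f=env.grab_frame("wrist");save(f,"w17.png",None,1.25);np.save("w17.npy",f,allow_pickle=True)
for d in env.tip_of(f,"small_tin")+env.recognise(f,"small_tin"): print(np.round(d["position"]),d["p"])
for d in env.silhouettes(f,"small_tin"):
    c=max(cv2.findContours(d["mask"].astype(np.uint8),0,2)[0],key=cv2.contourArea)
    P=np.array([wonz(f,*p[0],24)[:2] for p in c],np.float32);print(d["p"],cv2.minAreaRect(P))
E
```

```text
57.533951985323846 [ 512.8374895  -317.6252581   105.48346547] [[-0.009, 0.702, 0.712], [0.002, 0.712, -0.702], [-1.0, -0.005, -0.008]]
[ 511. -316.   -3.] 0.7
[ 313. -257.   -2.] 0.56
[ 511. -310.   23.] 0.89
[ 496. -182.   27.] 0.86
[ 333. -280.   22.] 0.68
0.91 ((328.3569641113281, -278.110595703125), (51.363304138183594, 50.797183990478516), 25.34703254699707)
0.73 ((496.6410217285156, -184.6785430908203), (48.10143280029297, 95.95364379882812), 25.764362335205078)
0.59 ((597.0989379882812, 69.44502258300781), (136.99606323242188, 75.11621856689453), 37.95541763305664)
```

View pics/w17.png

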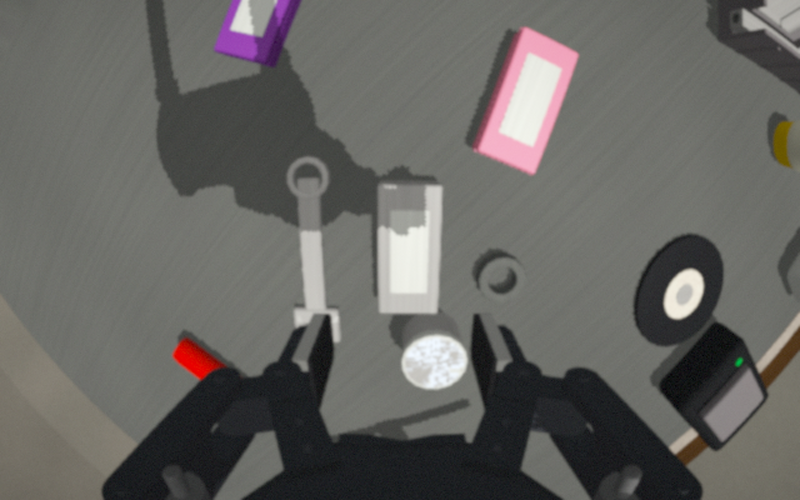

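```bash
python3 - <<'E'
from h import *
f=np.load("w17.npy",allow_pickle=True).item()
W=[wonz(f,u/1.25,v/1.25,24) for u,v in[(379,185),(442,186),(440,313),(379,312)]];print(np.round(W,1),np.mean(W,0).round(1))
for a,b in((0,3),(1,2),(0,1),(3,2)): d=W[a]-W[b];print(np.linalg.norm(d).round(1),np.degrees(np.arctan2(d[1],d[0])).round(1))
for n,u,v,z in(("fl",479,275,10),("fl",525,275,10),("sp",326,300,5),("sp",341,325,5),("rt",402,360,42)): 
  p=wonz(f,u/1.25,v/1.25,z);d=p-np.mean(W,0);Rt=f["T"][:3,0];a=np.radians(45);print(n,p.round(1),"jaw",(d[0]*np.cos(a)+d[1]*np.sin(a)).round(1),"long",(d[0]*np.sin(a)-d[1]*np.cos(a)).round(1))
E
```

```text
[[ 470.5 -298.2   24. ]
 [ 500.4 -268.7   24. ]
 [ 568.1 -333.3   24. ]
 [ 535.8 -364.8   24. ]] [ 518.7 -316.2   24. ]
93.3 134.4
93.5 136.3
42.0 -135.3
45.1 -135.6
fl [ 571.6 -294.5   10. ] jaw 52.8 long 22.0
fl [ 597.6 -268.5   10. ] jaw 89.6 long 22.0
sp [ 505.1 -395.4    5. ] jaw -65.6 long 46.3
sp [ 528.4 -403.3    5. ] jaw -54.7 long 68.5
rt [ 569.5 -374.    42. ] jaw -4.9 long 76.8
```

```bash
python3 - <<'E'
from h import *
print(todelta([517.5,-316.5,-15],down(np.radians(45.2))))
E
```

```text
(array([2.459, 0.053, 0.079]), array([ 0.053, -0.034,  0.033]))
```

>>> {"name": "arm_command", "arguments": {
  "targets": [
    {"translation":[0.8,0.05,0.08],"delta_rot":[0.05,-0.03,0.03],"gripper":84},
    {"translation":[1.6,0.05,0.08],"delta_rot":[0.05,-0.03,0.03],"gripper":84},
    {"translation":[2.2,0.05,0.08],"delta_rot":[0.05,-0.03,0.03],"gripper":84},
    {"translation":[2.3,0.05,0.08],"delta_rot":[0.05,-0.03,0.03],"gripper":84},
    {"translation":[2.3,0.05,0.08],"delta_rot":[0.05,-0.03,0.03],"gripper":84}
  ]
}}

```text
time: 17.98
tool_pos: [518.0, -318.2, -6.4]
ee_rot: [0.61, 1.482, -0.612]
force: [-0.1, 0.0, 0.5]
width: 57.0
```

```bash
python3 - <<'E'
from h import *
s=env.sense();print(s["width"],s["tool_pos"],s["force"]);print(todelta([517.5,-316.5,-25],down(np.radians(45.2))))
f=env.grab_frame("wrist");save(f,"w18.png",(160,100,480,320),2.5)
f=env.grab_frame("side");save(f,"s18.png",(270,220,410,340),5)
E
```

```text
57.03174469473081 [ 518.0114992  -318.22226357   -6.40621595] [-0.11058085  0.04351991  0.53132579]
(array([ 0.372,  0.018, -0.032]), array([-0.002,  0.008,  0.006]))
```

View pics/w18.png

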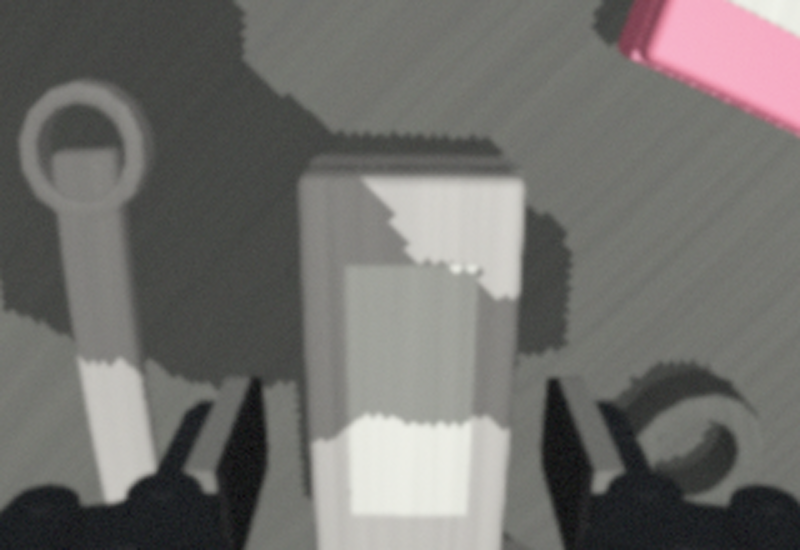

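View pics/s18.png

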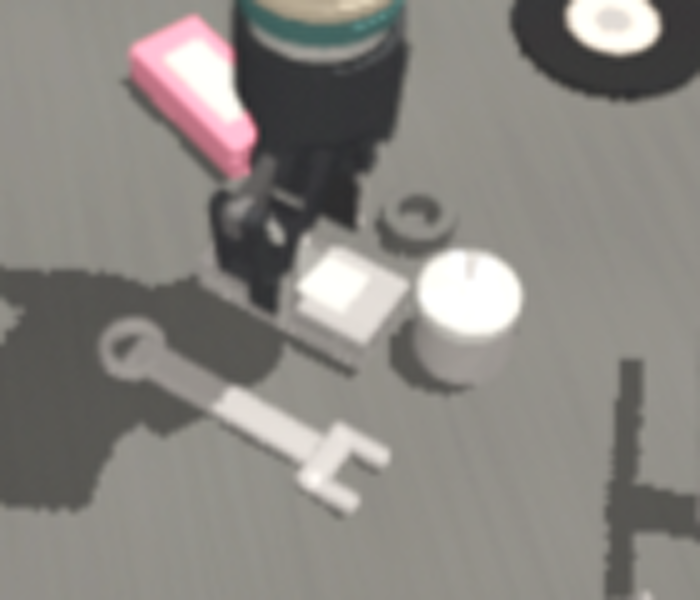

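>>> {"name": "arm_command", "arguments": {
  "targets": [
    {"translation":[0.2,0.02,-0.03],"delta_rot":[0,0,0],"gripper":84},
    {"translation":[0.36,0.02,-0.03],"delta_rot":[0,0,0],"gripper":84},
    {"translation":[0.36,0.02,-0.03],"delta_rot":[0,0,0],"gripper":140},
    {"translation":[0.36,0.02,-0.03],"delta_rot":[0,0,0],"gripper":160},
    {"translation":[0.36,0.02,-0.03],"delta_rot":[0,0,0],"gripper":160},
    {"translation":[0.36,0.02,-0.03],"delta_rot":[0,0,0],"gripper":160}
  ],
  "grip_force": 40
}}

```text
time: 18.82
tool_pos: [516.7, -316.9, -25.6]
ee_rot: [0.612, 1.484, -0.613]
force: [-0.2, 0.9, -2.5]
width: 43.0
```

```bash
python3 - <<'E'
from h import *
s=env.sense();print(s["width"],s["tool_pos"],s["force"])
f=env.grab_frame("wrist");save(f,"w19.png",(160,100,480,320),2.5)
E
```

```text
42.9815313768606 [ 516.70021375 -316.89382525  -25.5809889 ] [-0.1979293   0.94321945 -2.53633236]
```

View pics/w19.png

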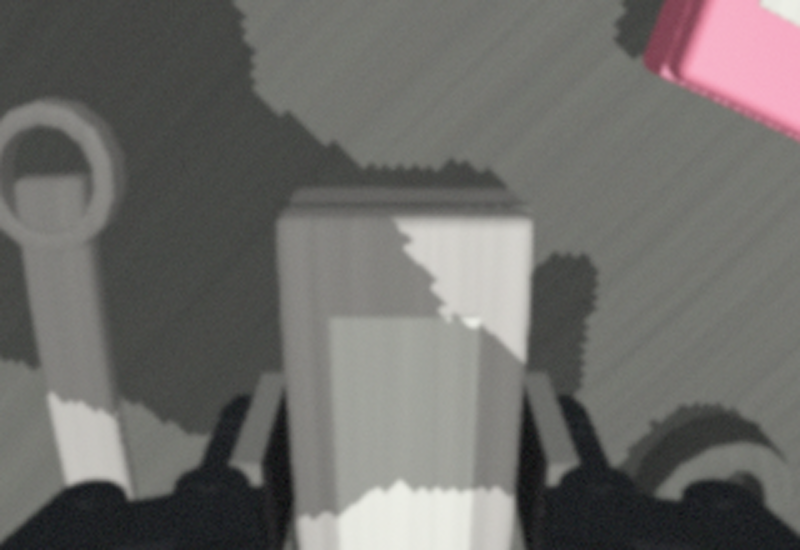

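>>> {"name": "arm_command", "arguments": {
  "targets": [
    {"translation":[-0.4,0,0],"delta_rot":[0,0,0],"gripper":160},
    {"translation":[-1.2,0,0],"delta_rot":[0,0,0],"gripper":160},
    {"translation":[-2.2,0,0],"delta_rot":[0,0,0],"gripper":160},
    {"translation":[-2.5,0,0],"delta_rot":[0,0,0],"gripper":160},
    {"translation":[-2.5,0,0],"delta_rot":[0,0,0],"gripper":160}
  ]
}}

```text
time: 19.5
tool_pos: [517.2, -317.1, 100.1]
ee_rot: [0.611, 1.482, -0.613]
force: [0.2, -0.9, -2.3]
width: 42.7
```

```bash
python3 - <<'E'
from h import *
s=env.sense();print(s["width"],s["tool_pos"],s["force"])
print(todelta(casept((-4,11.5,100)),down(np.radians(128))))
f=env.grab_frame("wrist");save(f,"w20.png",(160,100,480,320),2.5)
E
```

```text
42.726780738346946 [ 517.19407538 -317.05517675  100.12613198] [ 0.17351395 -0.85203673 -2.2957793 ]
(array([-0.012,  7.531, -5.267]), array([-1.036e+01,  3.000e-03,  1.300e-02]))
```

View pics/w20.png

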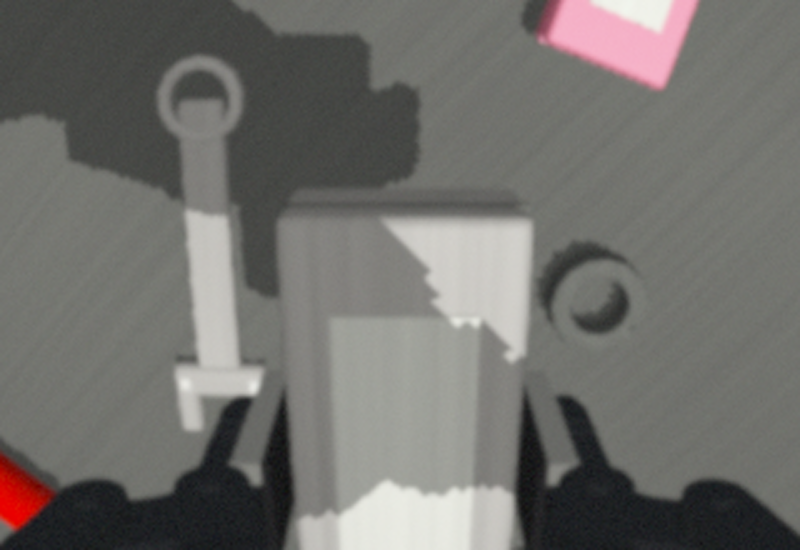

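>>> {"name": "arm_command", "arguments": {
  "targets": [
    {"translation":[0,0.6,-0.4],"delta_rot":[-1,0,0],"gripper":160},
    {"translation":[0,1.5,-1.0],"delta_rot":[-2.2,0,0],"gripper":160},
    {"translation":[0,2.4,-1.7],"delta_rot":[-3.4,0,0],"gripper":160},
    {"translation":[0,3.3,-2.3],"delta_rot":[-4.6,0,0],"gripper":160},
    {"translation":[0,4.2,-3.0],"delta_rot":[-5.8,0,0],"gripper":160},
    {"translation":[0,5.1,-3.6],"delta_rot":[-7.0,0,0],"gripper":160},
    {"translation":[0,5.9,-4.1],"delta_rot":[-8.2,0,0],"gripper":160},
    {"translation":[0,6.5,-4.5],"delta_rot":[-9.2,0,0],"gripper":160}
  ]
}}

```text
time: 20.55
tool_pos: [585.2, 74.3, 96.4]
ee_rot: [-0.397, 1.54, 0.399]
force: [0.5, -0.2, -2.5]
width: 43.3
```

```bash
python3 - <<'E'
from h import *
s=env.sense();print(s["width"],s["tool_pos"],s["force"])
print(todelta(casept((-4,11.5,80)),down(np.radians(128))))
E
```

```text
43.27286326885378 [585.24679735  74.30197531  96.43367657] [ 0.53439788 -0.24799182 -2.536911  ]
(array([0.327, 0.964, 0.79 ]), array([-1.117, -0.037, -0.021]))
```

>>> {"name": "arm_command", "arguments": {
  "targets": [
    {"translation":[0.1,0.4,0.3],"delta_rot":[-0.6,0,0],"gripper":160},
    {"translation":[0.2,0.8,0.65],"delta_rot":[-1.1,-0.03,0],"gripper":160},
    {"translation":[0.32,0.96,0.79],"delta_rot":[-1.12,-0.04,-0.02],"gripper":160},
    {"translation":[0.32,0.96,0.79],"delta_rot":[-1.12,-0.04,-0.02],"gripper":160}
  ]
}}

```text
time: 21.05
tool_pos: [596.8, 133.2, 81.0]
ee_rot: [-0.516, 1.508, 0.514]
force: [-0.6, 0.5, -2.3]
width: 43.3
```

```bash
python3 - <<'E'
from h import *
s=env.sense();print(s["width"],incase(s["tool_pos"]),s["force"])
print(todelta(casept((-4,11.5,30)),down(np.radians(128))))
f=env.grab_frame("wrist");save(f,"w21.png",None,1.2);np.save("w21.npy",f,allow_pickle=True)
f=env.grab_frame("side");save(f,"s21.png",(250,60,420,220),4.4)
E
```

```text
43.257803254453485 [-5.04462117  9.29338581 81.01526007] [-0.57037055  0.50172345 -2.30769942]
(array([1.02 , 0.046, 0.021]), array([-0.038,  0.001,  0.009]))
```

View pics/w21.png

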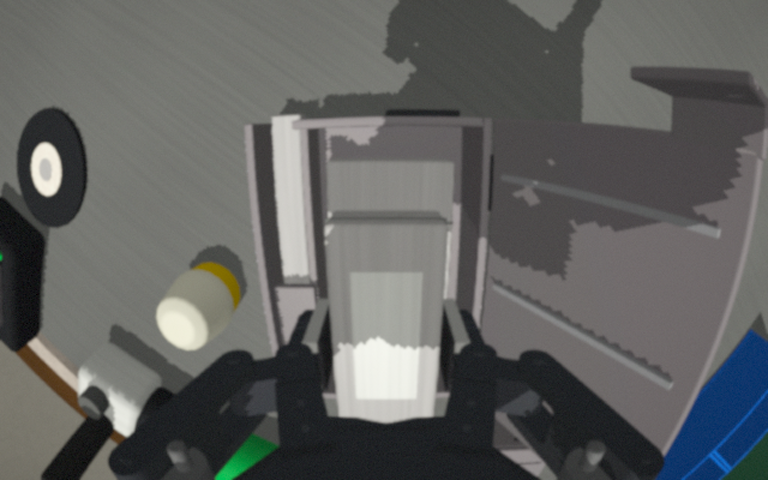

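View pics/s21.png

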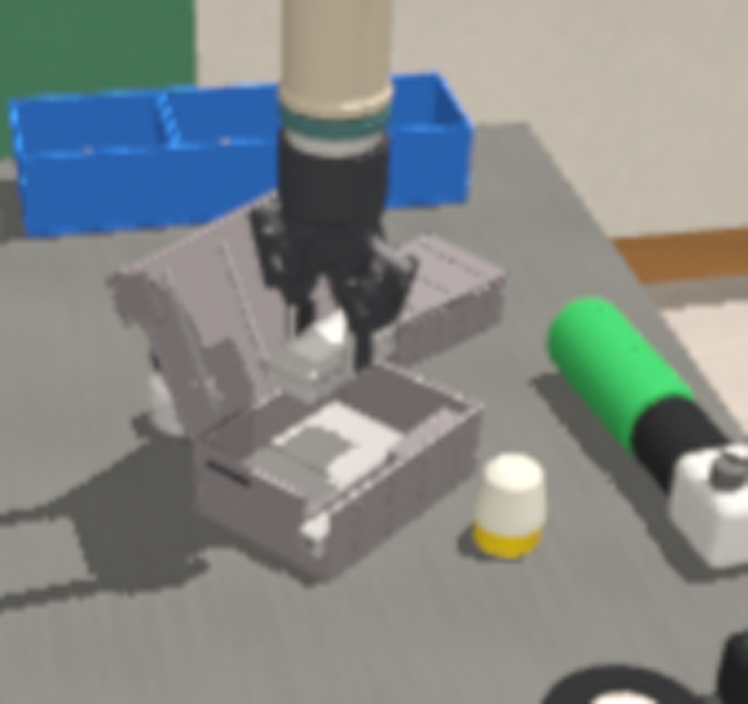

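>>> {"name": "arm_command", "arguments": {
  "targets": [
    {"translation":[0.4,0.05,0.02],"delta_rot":[0,0,0],"gripper":160},
    {"translation":[0.8,0.05,0.02],"delta_rot":[0,0,0],"gripper":160},
    {"translation":[1.1,0.05,0.02],"delta_rot":[0,0,0],"gripper":160},
    {"translation":[1.3,0.05,0.02],"delta_rot":[0,0,0],"gripper":160},
    {"translation":[1.36,0.05,0.02],"delta_rot":[0,0,0],"gripper":160}
  ]
}}

```text
time: 21.78
tool_pos: [597.8, 135.5, 14.7]
ee_rot: [-0.515, 1.505, 0.513]
force: [0.6, 0.1, -2.0]
width: 43.2
```

>>> {"name": "arm_command", "arguments": {
  "targets": [
    {"translation":[0.04,0,0],"delta_rot":[0,0,0],"gripper":160},
    {"translation":[0.08,0,0],"delta_rot":[0,0,0],"gripper":160},
    {"translation":[0.08,0,0],"delta_rot":[0,0,0],"gripper":160}
  ]
}}

```text
time: 22.15
tool_pos: [598.1, 135.9, 11.5]
ee_rot: [-0.516, 1.503, 0.513]
force: [-0.2, 0.2, -2.0]
width: 43.2
```

>>> {"name": "arm_command", "arguments": {
  "targets": [
    {"translation":[0.04,0,0],"delta_rot":[0,0,0],"gripper":160},
    {"translation":[0.06,0,0],"delta_rot":[0,0,0],"gripper":160},
    {"translation":[0.06,0,0],"delta_rot":[0,0,0],"gripper":160}
  ]
}}

```text
time: 22.52
tool_pos: [597.9, 135.9, 8.1]
ee_rot: [-0.516, 1.504, 0.513]
force: [-0.5, 0.4, -1.8]
width: 43.0
```

```bash
python3 - <<'E'
from h import *
s=env.sense();print(s["width"],incase(s["tool_pos"]),s["force"])
f=env.grab_frame("wrist");save(f,"w22.png",None,1.2)
E
```

```text
43.03044435566239 [-2.53145545 10.68743496  8.11106817] [-0.48402584  0.39440651 -1.82612738]
```

View pics/w22.png

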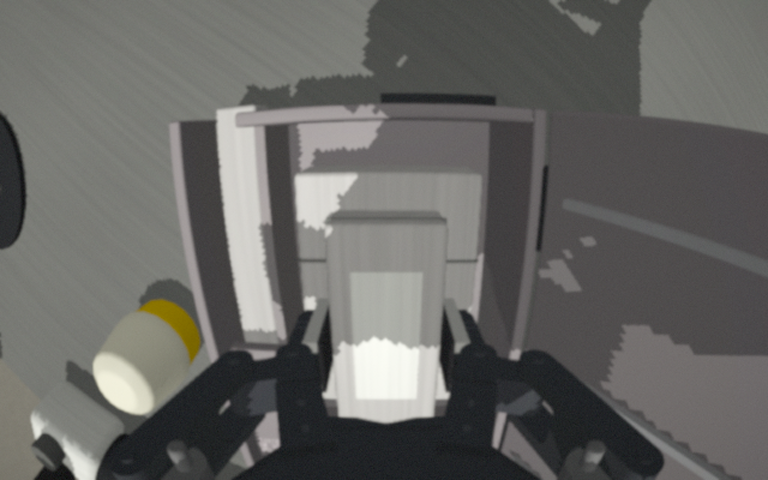

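Nearly down; lower a little more until contact, then release.

>>> {"name": "arm_command", "arguments": {
  "targets": [
    {"translation":[0.03,0,0],"delta_rot":[0,0,0],"gripper":160},
    {"translation":[0.05,0,0],"delta_rot":[0,0,0],"gripper":160},
    {"translation":[0.05,0,0],"delta_rot":[0,0,0],"gripper":160}
  ]
}}

```text
time: 22.95
tool_pos: [598.4, 135.9, 6.8]
ee_rot: [-0.516, 1.503, 0.513]
force: [-0.7, 0.1, 4.4]
width: 43.1
```

>>> {"name": "arm_command", "arguments": {
  "targets": [
    {"translation":[0,0,0],"delta_rot":[0,0,0],"gripper":110},
    {"translation":[0,0,0],"delta_rot":[0,0,0],"gripper":92},
    {"translation":[0,0,0],"delta_rot":[0,0,0],"gripper":92},
    {"translation":[-0.4,0,0],"delta_rot":[0,0,0],"gripper":92},
    {"translation":[-1.2,0,0],"delta_rot":[0,0,0],"gripper":92},
    {"translation":[-2.4,0,0],"delta_rot":[0,0,0],"gripper":92},
    {"translation":[-3.4,0,0],"delta_rot":[0,0,0],"gripper":180},
    {"translation":[-3.6,0,0.3],"delta_rot":[0,0,0],"gripper":255}
  ]
}}

```text
time: 23.95
tool_pos: [611.0, 145.0, 190.7]
ee_rot: [-0.516, 1.496, 0.511]
force: [-0.7, -0.0, -1.0]
width: 18.6
```

```bash
python3 - <<'E'
from h import *
s=env.sense();print(s["width"],incase(s["tool_pos"]),s["force"],s["joint_pos"].round(2))
f=env.grab_frame("wrist");save(f,"w23.png",None,1.2);np.save("w23.npy",f,allow_pickle=True)
f=env.grab_frame("side");save(f,"s23.png",(250,60,420,220),4.4);np.save("s23.npy",f,allow_pickle=True)
E
```

```text
18.631432974279697 [ 13.35798634   9.85900403 190.72695832] [-0.73559995 -0.02961887 -0.97552223] [ 0.12  0.35  1.41 -0.    1.36 -2.1 ]
```

View pics/w23.png

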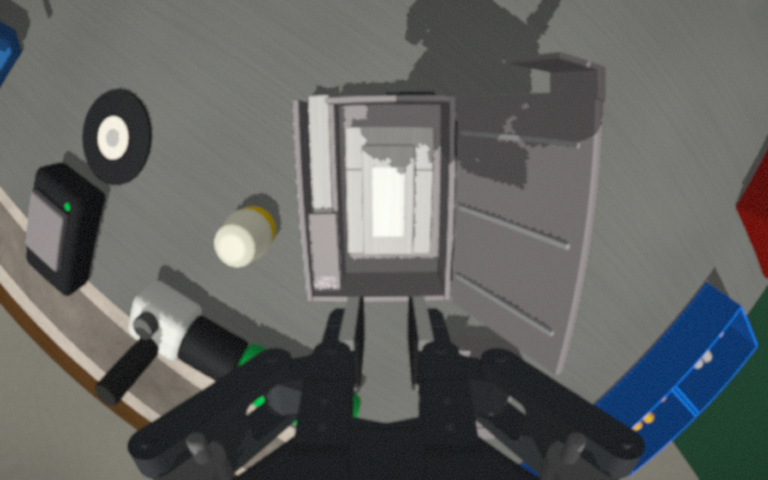

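View pics/s23.png

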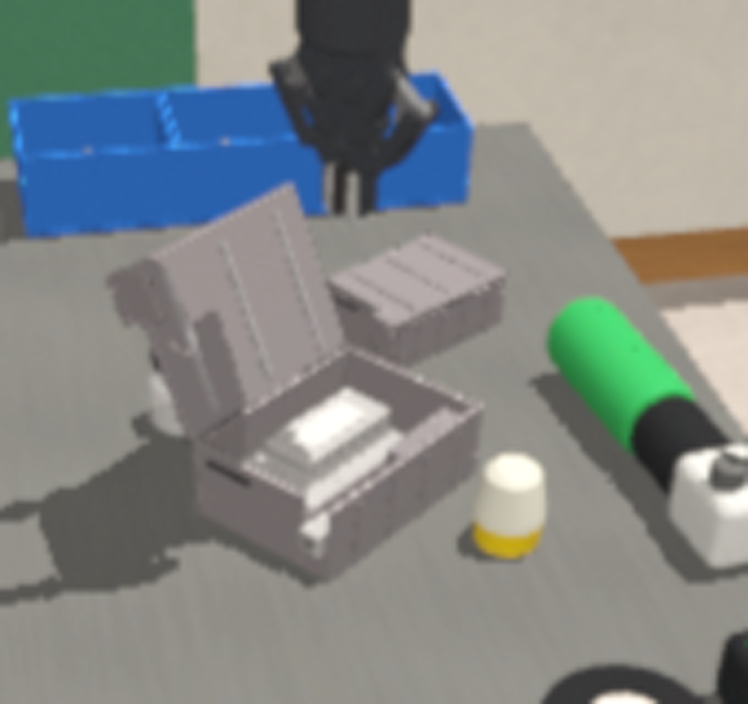

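```bash
python3 - <<'E'
from h import *
print(todelta(casept((0,152,212)),down(np.radians(38))))
E
```

```text
(array([-0.502,  2.828, -0.288]), array([11.213,  0.081, -0.019]))
```

>>> {"name": "arm_command", "arguments": {
  "targets": [
    {"translation":[-0.4,0.2,-0.1],"delta_rot":[1.2,0,0],"gripper":255},
    {"translation":[-0.6,0.5,-0.2],"delta_rot":[2.5,0,0],"gripper":255},
    {"translation":[-0.6,0.9,-0.29],"delta_rot":[3.8,0,0],"gripper":255},
    {"translation":[-0.6,1.4,-0.29],"delta_rot":[5.1,0,0],"gripper":255},
    {"translation":[-0.6,1.9,-0.29],"delta_rot":[6.4,0,0],"gripper":255},
    {"translation":[-0.6,2.4,-0.29],"delta_rot":[7.7,0,0],"gripper":255},
    {"translation":[-0.5,2.83,-0.29],"delta_rot":[9.0,0,0],"gripper":255},
    {"translation":[-0.5,2.83,-0.29],"delta_rot":[10.2,0,0],"gripper":255}
  ]
}}

```text
time: 25.05
tool_pos: [508.2, 248.6, 208.2]
ee_rot: [0.601, 1.485, -0.603]
force: [0.5, 0.1, 0.0]
width: -0.1
```

```bash
python3 - <<'E'
from h import *
s=env.sense();print(s["width"],incase(s["tool_pos"]),s["force"])
print(todelta(casept((0,152,200)),down(np.radians(38))))
f=env.grab_frame("wrist");save(f,"w24.png",None,1.2);np.save("w24.npy",f,allow_pickle=True)
E
```

```text
-0.09966837741095878 [ -3.8177815  154.69807005 208.21487363] [0.54964777 0.09000369 0.01361787]
(array([0.164, 0.068, 0.064]), array([0.985, 0.009, 0.002]))
```

View pics/w24.png

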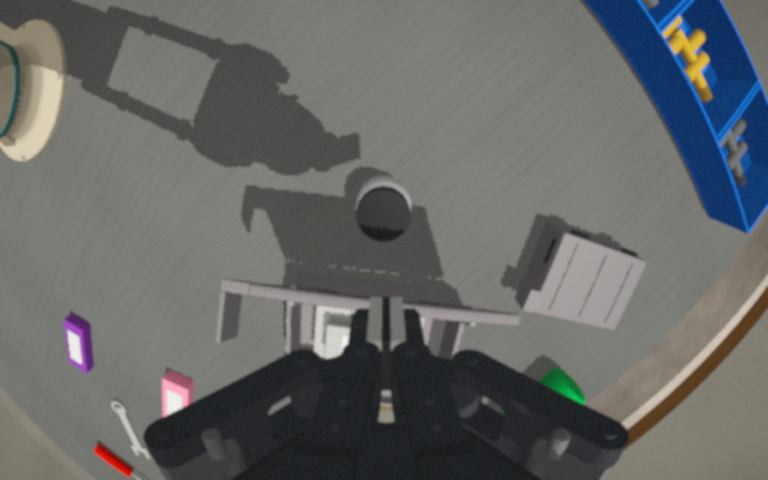

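```bash
python3 - <<'E'
from h import *
f=np.load("w24.npy",allow_pickle=True).item()
for u,v in((250,285),(250,294),(340,296),(340,306),(480,312),(480,322)): print(incase(wonz(f,u/1.2,v/1.2,181)).round(1))
E
```

```text
[-86.1 128.7 181. ]
[-86.2 122.4 181. ]
[-28.7 130.5 181. ]
[-28.1 123.6 181. ]
[ 59.2 130.7 181. ]
[ 61.1 123.5 181. ]
```

>>> {"name": "arm_command", "arguments": {
  "targets": [
    {"translation":[0.3,0.07,0.03],"delta_rot":[0.98,0,0],"gripper":255},
    {"translation":[0.8,0.07,0.05],"delta_rot":[0.98,0,0],"gripper":255},
    {"translation":[1.3,0.07,0.06],"delta_rot":[0.98,0,0],"gripper":255},
    {"translation":[1.42,0.07,0.06],"delta_rot":[0.98,0,0],"gripper":255},
    {"translation":[1.42,0.07,0.06],"delta_rot":[0.98,0,0],"gripper":255}
  ]
}}

```text
time: 25.72
tool_pos: [515.5, 248.2, 138.8]
ee_rot: [0.705, 1.45, -0.703]
force: [0.8, 0.3, 0.7]
width: 0.3
```

```bash
python3 - <<'E'
from h import *
s=env.sense();print(s["width"],incase(s["tool_pos"]),s["force"])
f=env.grab_frame("wrist");save(f,"w25.png",(160,160,480,320),2.4)
f=env.grab_frame("side");save(f,"s25.png",(250,40,420,220),4)
E
```

```text
0.32717879501581676 [  1.73169019 149.96008142 138.76187463] [0.81395548 0.33433953 0.72387466]
```

View pics/w25.png

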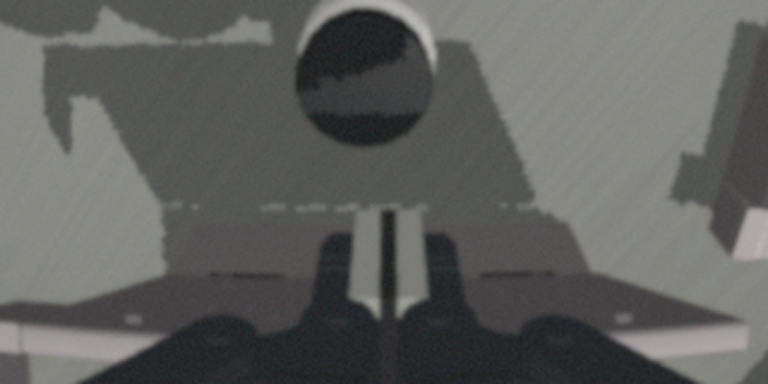

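View pics/s25.png

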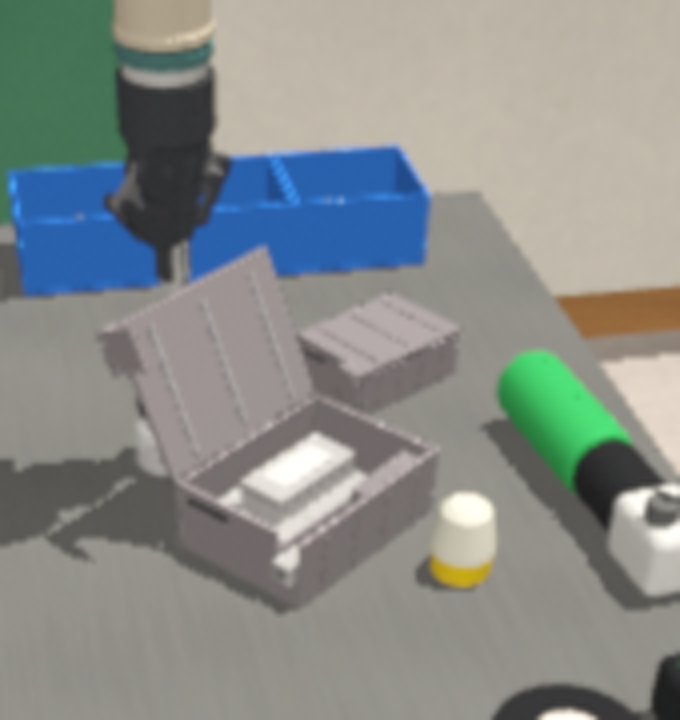

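>>> {"name": "arm_command", "arguments": {
  "targets": [
    {"translation":[0,0,0.12],"delta_rot":[0,0,0],"gripper":255},
    {"translation":[-0.03,0,0.3],"delta_rot":[0,0,0],"gripper":255},
    {"translation":[-0.08,0,0.48],"delta_rot":[0,0,0],"gripper":255},
    {"translation":[-0.14,0,0.66],"delta_rot":[0,0,0],"gripper":255},
    {"translation":[-0.19,0,0.84],"delta_rot":[0,0,0],"gripper":255},
    {"translation":[-0.24,0,1.02],"delta_rot":[0,0,0],"gripper":255},
    {"translation":[-0.26,0,1.2],"delta_rot":[0,0,0],"gripper":255}
  ]
}}

```text
time: 26.7
tool_pos: [553.6, 200.8, 152.5]
ee_rot: [0.707, 1.448, -0.703]
force: [-0.3, 3.0, 0.5]
width: 0.1
```

```bash
python3 - <<'E'
from h import *
s=env.sense();print(s["width"],incase(s["tool_pos"]),s["force"])
f=env.grab_frame("wrist");save(f,"w26.png",(160,160,480,320),2.4)
f=env.grab_frame("side");save(f,"s26.png",(250,40,420,220),4)
E
```

```text
0.07479780905970053 [  2.53181126  89.16186385 152.48154348] [-0.27528652  3.04587922  0.53059694]
```

View pics/s26.png

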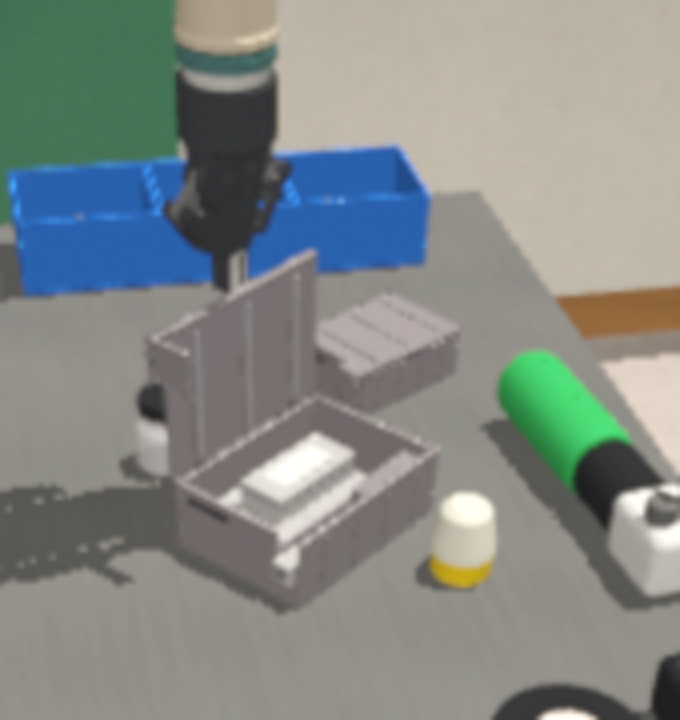

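View pics/w26.png

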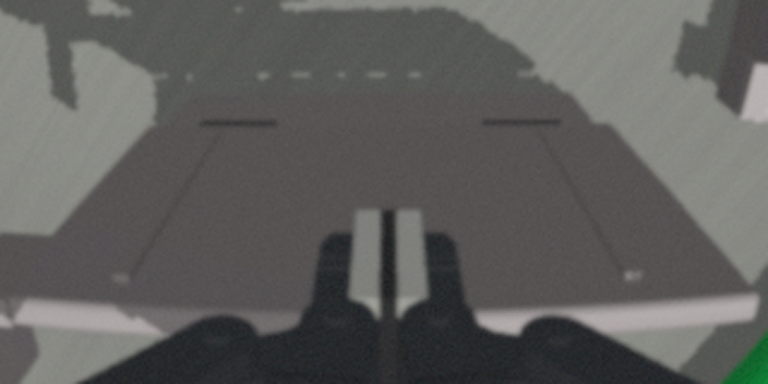

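>>> {"name": "arm_command", "arguments": {
  "targets": [
    {"translation":[0.0,0,0.23],"delta_rot":[0,0,0],"gripper":255},
    {"translation":[0.04,0,0.47],"delta_rot":[0,0,0],"gripper":255},
    {"translation":[0.11,0,0.7],"delta_rot":[0,0,0],"gripper":255},
    {"translation":[0.17,0,0.9],"delta_rot":[0,0,0],"gripper":255},
    {"translation":[0.24,0,1.1],"delta_rot":[0,0,0],"gripper":255},
    {"translation":[0.31,0,1.28],"delta_rot":[0,0,0],"gripper":255},
    {"translation":[0.48,0,1.54],"delta_rot":[0,0,0],"gripper":255},
    {"translation":[0.65,0,1.79],"delta_rot":[0,0,0],"gripper":255}
  ]
}}

```text
time: 27.8
tool_pos: [609.1, 130.5, 119.6]
ee_rot: [0.707, 1.449, -0.703]
force: [-0.5, 1.3, 1.6]
width: 0.1
```

```bash
python3 - <<'E'
from h import *
s=env.sense();print(s["width"],incase(s["tool_pos"]),s["force"])
f=env.grab_frame("side");save(f,"s27.png",(250,40,420,220),4)
E
```

```text
0.10929085361442131 [  2.9723138   -0.38315557 119.56064473] [-0.4662793   1.29660742  1.56365619]
```

View pics/s27.png

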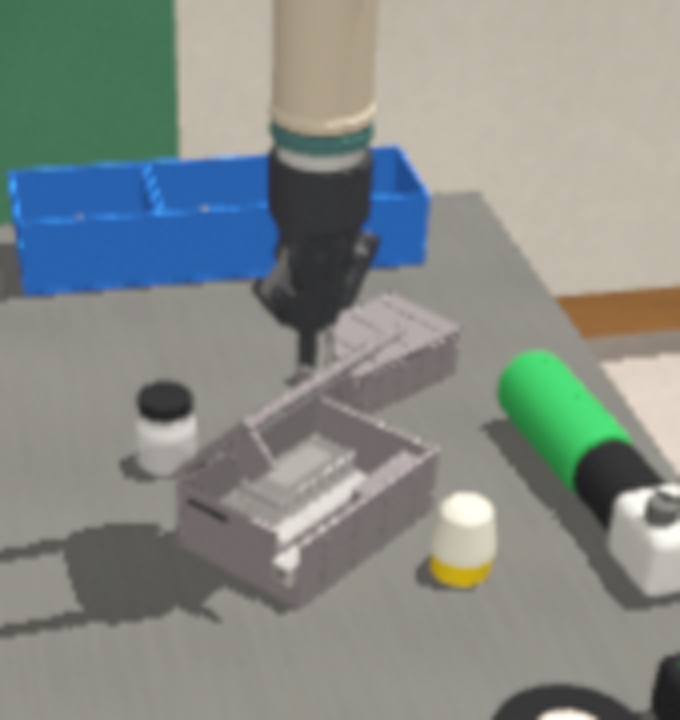

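>>> {"name": "arm_command", "arguments": {
  "targets": [
    {"translation":[0.15,0,0.15],"delta_rot":[0,0,0],"gripper":255},
    {"translation":[0.31,0,0.29],"delta_rot":[0,0,0],"gripper":255},
    {"translation":[0.46,0,0.41],"delta_rot":[0,0,0],"gripper":255},
    {"translation":[0.65,0,0.51],"delta_rot":[0,0,0],"gripper":255},
    {"translation":[0.84,0,0.6],"delta_rot":[0,0,0],"gripper":255},
    {"translation":[1.02,0,0.67],"delta_rot":[0,0,0],"gripper":255},
    {"translation":[1.22,0,0.72],"delta_rot":[0,0,0],"gripper":255},
    {"translation":[1.4,0,0.75],"delta_rot":[0,0,0],"gripper":255}
  ]
}}

```text
time: 28.85
tool_pos: [632.2, 101.6, 49.6]
ee_rot: [0.706, 1.449, -0.703]
force: [0.4, 0.5, 0.8]
width: 0.0
```

```bash
python3 - <<'E'
from h import *
s=env.sense();print(s["width"],incase(s["tool_pos"]),s["force"])
f=env.grab_frame("side");save(f,"s28.png",(250,40,420,220),4)
E
```

```text
0.03069143860147021 [  3.37047277 -37.35256817  49.64370035] [0.37877382 0.48824246 0.83766206]
```

View pics/s28.png

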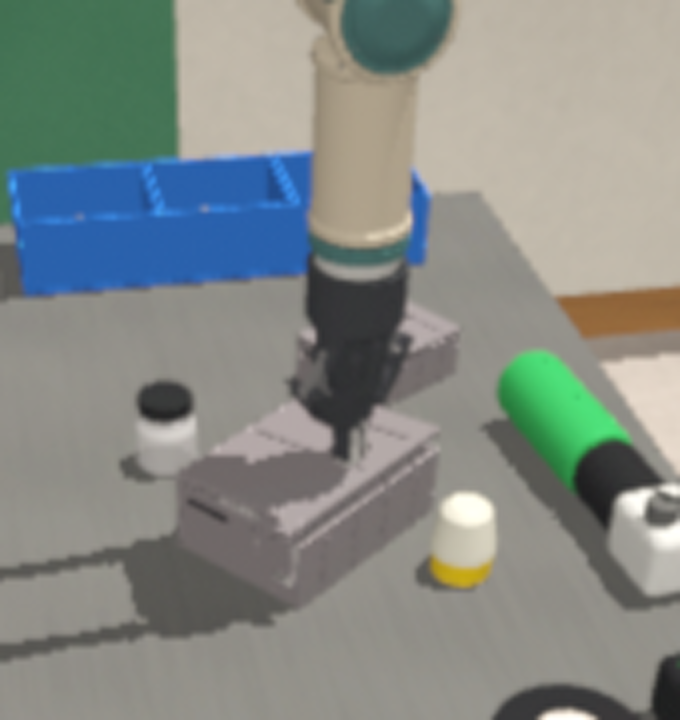

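Near shut; the skirt passes the bar end. Press down gently to the rim.

>>> {"name": "arm_command", "arguments": {
  "targets": [
    {"translation":[0.08,0,0.02],"delta_rot":[0,0,0],"gripper":255},
    {"translation":[0.16,0,0.02],"delta_rot":[0,0,0],"gripper":255},
    {"translation":[0.2,0,0.02],"delta_rot":[0,0,0],"gripper":255},
    {"translation":[0.2,0,0.02],"delta_rot":[0,0,0],"gripper":255}
  ]
}}

```text
time: 29.4
tool_pos: [632.7, 101.0, 40.3]
ee_rot: [0.707, 1.449, -0.703]
force: [0.5, 0.5, -0.3]
width: -0.0
```

>>> {"name": "arm_command", "arguments": {
  "targets": [
    {"translation":[0.04,0,0],"delta_rot":[0,0,0],"gripper":255},
    {"translation":[0.08,0,0],"delta_rot":[0,0,0],"gripper":255},
    {"translation":[0.08,0,0],"delta_rot":[0,0,0],"gripper":255}
  ]
}}

```text
time: 29.78
tool_pos: [633.1, 101.1, 39.3]
ee_rot: [0.707, 1.447, -0.702]
force: [-4.1, -0.3, 12.8]
width: 0.0
```

>>> {"name": "arm_command", "arguments": {
  "targets": [
    {"translation":[0.03,0,0],"delta_rot":[0,0,0],"gripper":255},
    {"translation":[0.03,0,0],"delta_rot":[0,0,0],"gripper":255},
    {"translation":[-0.1,0,0],"delta_rot":[0,0,0],"gripper":255},
    {"translation":[-0.6,0,0],"delta_rot":[0,0,0],"gripper":255},
    {"translation":[-1.6,0,0],"delta_rot":[0,0,0],"gripper":255},
    {"translation":[-2.8,0,0],"delta_rot":[0,0,0],"gripper":255},
    {"translation":[-3.8,-1,0.5],"delta_rot":[0,0,0],"gripper":255},
    {"translation":[-4.2,-2,1],"delta_rot":[0,0,0],"gripper":255}
  ]
}}

```text
time: 30.78
tool_pos: [588.3, 6.6, 245.2]
ee_rot: [0.705, 1.445, -0.699]
force: [0.2, -0.6, -0.2]
width: -0.0
```

>>> {"name": "arm_command", "arguments": {
  "targets": [
    {"translation":[0,-1,0.5],"delta_rot":[0,0,0],"gripper":255},
    {"translation":[0,-2,1],"delta_rot":[0,0,0],"gripper":255},
    {"translation":[0,-2,1],"delta_rot":[0,0,0],"gripper":255}
  ]
}}

```text
time: 31.15
tool_pos: [538.3, -97.4, 242.6]
ee_rot: [0.709, 1.447, -0.708]
force: [0.7, 1.3, -0.2]
width: 0.4
```

```bash
python3 - <<'E'
from h import *
s=env.sense();print(s["time"],incase(s["tool_pos"]),s["force"])
f=env.grab_frame("side");save(f,"s30.png",None,1.2);save(f,"s30c.png",(270,120,380,210),7)
g=env.grab_frame("top");save(g,"t30.png",None,1.2)
for q in("lid_edge","hinge_mid","notch"): print(q,[(incase(d["position"]).round(),round(d["p"],2)) for d in env.tip_of(f,q)])
f=env.grab_frame("wrist");save(f,"w30.png",None,1.2);np.save("w30.npy",f,allow_pickle=True)
E
```

```text
31.15 [-193.13157625 -136.39249001  242.56471302] [ 0.70987525  1.30383036 -0.17924066]
lid_edge [(array([  4., -68.,  70.]), 0.98), (array([228.,  64.,  47.]), 0.8)]
hinge_mid [(array([238., 152.,  44.]), 0.71), (array([-0., 69., 62.]), 0.56)]
notch [(array([-86., -53.,  22.]), 0.64)]
```

View pics/s30.png

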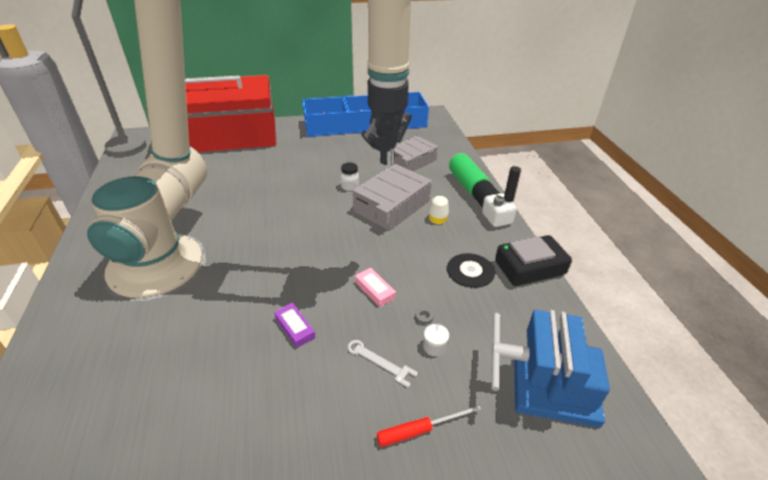

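View pics/s30c.png

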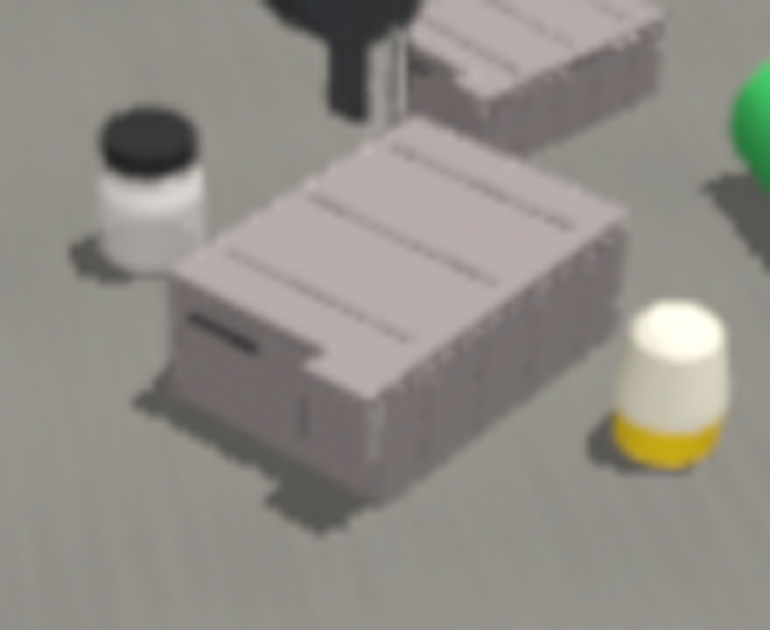

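View pics/w30.png

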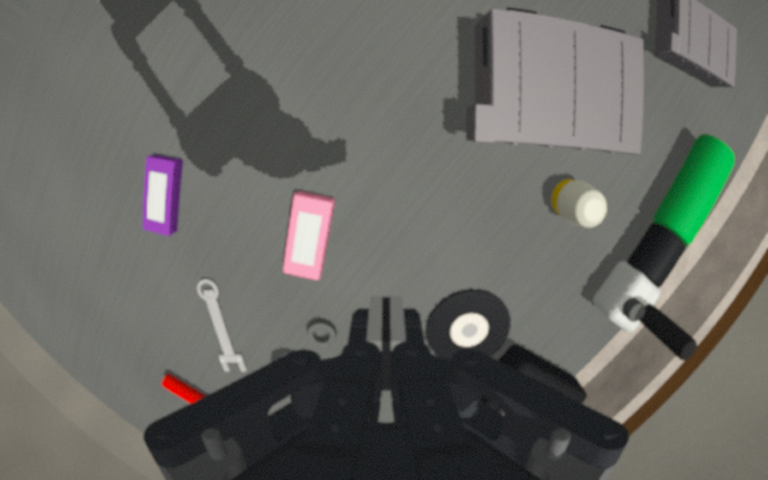

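```bash
python3 -c "
from plant import env
print(env.close_job(), env.sense()['time'])"
```

```text
the job is handed in; nothing more can be done
the job is handed in; nothing more can be done
```

The case is packed and its lid shut. I handed the job in at about 31 s, with the arm withdrawn and touching nothing.

- **Bit tin:** I tipped it between the open fingers and let it down in the bay. The pictures show it lying flat.
- **Bar:** I pushed it in until about 16 N resisted. By then it had travelled the expected 43 mm or so, and about 4 mm still stood out of the front wall, as it should when home.
- **Small tin:** I laid the grey one on the bit tin, felt the contact, and released it. It sat level in the pictures.
- **Lid:** I swung it over and pressed it down with about 13 N. The fingertips stopped at 70 mm, the height of a shut lid. The network then put the lid's edge at 70 mm rather than the 66 mm expected, which is within its error. The picture shows it flush, with the skirt over the bar's end.
- **Other things on the bench:** In the last side and wrist pictures they all appear to be where they started.

One thing disagreed with the robot description: touching the bit tin's top showed the closed fingers ending about 31 mm short of the reported TCP. I allowed for this at every height afterwards, and the later contacts with the small tin and the lid fitted it.

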